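# Open the spray booth and set its work board

## Robot

A 6-joint arm with a two-finger parallel gripper is mounted at the origin on a cart in front of the work surface, level with it; the furniture and walls round the work are solid. World frame = base frame: x ahead of the robot, y to its left, z up, the work surface at z = 0. Lengths are in m, angles in rad, forces in N, time in s.
With the tool pointing down it reaches from about 0.425 to 0.95 m from the base axis. Payload 3.5 kg.
Tool frame: the origin (TCP) lies at the very end of the fingers, on their centre line; the grasp point (between the pads) lies 19 mm behind it (tcp_to_grasp is the distance from the TCP to the grasp point, in m); z points along the fingers, y is the direction in which the jaws open and shut (so a half turn about z gives the same grasp; the last joint's range is limited). The gripper opens to 85 mm and grips with 20 to 120 N. Pads are 22 mm wide; open, the fingers measure 114 mm over their backs; the gripper's body (76 mm by 85 mm) begins 54 mm behind the grasp point. The pads swing forward as they close: fully open they stand 13 mm farther back than shut.
Start: joints at [1.006, 0.286, 1.577, -0, 1.279, -0.15], TCP at [0.272, 0.618, 0.231] pointing down, gripper open.
Joint ranges: [-2.77, 2.77], [-0.9, 2.22], [0.21, 2.48], [-1.53, 4.67], [0.24, 2.81], [-2.84, 2.84]. Speed limits (rad/s): [2.79, 2.79, 3.14, 3.14, 3.14, 3.14].

## Interface

Orientations are given as a unit quaternion [x, y, z, w].
In Python, from plant import * gives the robot as it stands. The module is installed in compiled form; this text tells all that it offers.
- The arm moves only by the tool arm_command, never from a script. Its argument "steps" is a list of rows, each a list of 3 entries, a list of its own where there are three numbers: the turn, a rotation vector about the tool's x, y, z in rad, then the shift along the tool's x, y, z in m, then the gripper command: -1 is shut, 1 is fully open, values between are in proportion. A call has 1 to 12 rows; each row is the pose to reach, as a shift and turn from the pose measured when the call began, along the tool's axes at that moment; what a row does not reach only later rows make up. A row lasts 1/8 s, in which the tool goes at most 62.5 mm and 10.7 degrees, less where a joint would pass 70% of its speed; a pose out of reach is approached as far as the arm can. A call with a gripper value outside its range is refused whole. The fingers move at their own pace and stop on an object; "force" is the grip in N (left out, the last holds). Time passes only in rows, so rows that repeat a pose let the fingers close. It gives the time, the measured TCP pose, the force and the opening at its end, in the units of the state.
- get_state(): the state, without advancing time (a new reading comes with each control period).
- read_camera(name): name is "scene" or "top" or "wrist"; returns a dict with "frame" (420x560x3 uint8, red, green, blue), "vfov" (degrees; the focal length in pixels is half the picture's height over the tangent of half this angle, whatever the lens; pixels are square), "cx", "cy" (the principal point, pixels), "position" and "rotation" of the camera in the world; the wrist camera has in their place "mount" (4x4, takes a point from camera to tool coordinates, whose origin is the TCP and whose axes are the flange's). Camera axes: x right, y up, looking along -z (the intrinsics and any distortion apply to the point x, -y, -z); pixel columns grow to the right and rows downward; lengths in m; the calibration is good to about 2 mm. The wrist camera is an equidistant fisheye: a pixel r from the principal point sees the ray r / f radians off the axis. A picture is of the moment at which its call begins: read the wrist's pose just before it. There is no depth.
- sign_off(): hands the job in, once; it reports no verdict.
The state is a dict: "time": time; "qpos": joint angles; "dq": joint speeds; "joint_efforts": joint torques, N m; "eef_pos": TCP position; "tcp_rot": TCP orientation; "contact_force": force on the tool from outside, world axes, zero at the start; "wrist_torque": the same for the moment, N m; "opening": opening from 0.0 (shut) to 1.0 (fully open).
Only numpy, scipy, OpenCV 4.12 (cv2) and the standard library are available. Lean on these libraries where they do the work, as an engineer would, in place of code of your own. Each camera call takes 0.05 s, during which the arm holds its last target.

## Task

Get the little spray booth ready for work: fold its blue front flap down towards you until it lies fully flat on the desk, and take the tilting board inside by its red tab and fold it up until it stands in line with (parallel to) the orange pointer at its left. Leave the pointer as it is set, let go of everything, and do not disturb the other things on the desk.

Things in the scene. Friction and masses are not known exactly. Their poses are not given: they have to be found in the camera images.
- booth: Small bench spray booth, fixed: grey floor tray (top 12 mm above the desk), grey back wall with white filter (inner face at x = 205 mm), clear hood and side walls. 300 mm wide (y), 219 deep (x), 284 high. Origin: on the desk, middle of its front edge; x points into the booth, y left, z up. From x = 0 to 110 mm it is open above, with side rails only 37 mm high.
- hood_edge (a point): Middle of the lower front edge of the booth's hood: in the booth's frame 110, 0, 270 mm. Hood and full-height side walls (inner faces at y = -144 and +144 mm) run from here to the back wall. The hood overhangs the board's tab, so a gripper must come to the tab slanting, from the front and above.
- front_flap (a joint): Stiff blue front flap, 270 mm wide, 90 mm tall, 6 mm thick, hinged along its lower edge on the booth's y axis. 0 rad: upright; 1.57 rad: folded out towards the robot, flat, lying on the desk in front of the booth (there is a stop; its upper face is then about 9 mm above the desk). A stiff-hinged panel: it stays where it is left; pushed near its free edge it moves at 1 to 3 N.
- flap_hinge (a point): Middle of the flap's hinge line: in the booth's frame 0, 0, 6 mm; axes as the booth's.
- flap_edge (a point): Middle of the flap's free edge, 90 mm from its hinge line. Its z axis points from the hinge to the free edge, its x axis out of the inner face (the face towards the booth's inside when upright, the upper face when flat).
- board (a joint): Tilting plywood work board inside the booth, 200 mm wide (y), 6 mm thick, hinged near the booth's front; its rear edge is 125 mm from the hinge and lifts. 0 rad: level; the value grows as the rear edge is raised (to 1.2). Stiff hinge: it stays where it is left; lifting at the tab takes 3 to 8 N.
- board_hinge (a point): Middle of the board's (and the pointer's) hinge line: in the booth's frame 24, 0, 36 mm; axes as the booth's.
- board_tab (a point): Point at which to grip the red tab in the middle of the board's rear edge: tab 30 mm wide (y), 8 mm thick, standing out 35 mm beyond the edge (125 to 160 mm from the hinge line; this point at 146 mm). Grip it across its 30 mm width. Axes: x from the hinge to the tab, in the board's plane, y along the hinge to the left, z out of the board's upper face.
- pointer (a joint): Slim orange pointer at the left (+y) side of the board, on the same hinge line, 96 mm long, 131 mm left of the middle, in front of a white scale. 0 rad: level; grows as its tip rises, exactly as the board's joint does: the board is set when both values are equal. It turns if it is knocked.
- pointer_tip (a point): Tip of the orange pointer, 96 mm from the hinge line; x points from the hinge to the tip, y to the left.
- tape_roll_2: Bystander, to be left alone: roll of yellow masking tape, 68 across, 11 high mm, on the desk; origin at the centre of its underside.
- dropper_bottle: Bystander, to be left alone: small white bottle with a red pointed cap, 29 across, standing, height 88 mm, on the desk; origin at the centre of its underside.
- tape_roll_1: Bystander, to be left alone: roll of yellow masking tape, 84 across, 19 high mm, on the desk; origin at the centre of its underside.
- brush_1: Bystander, to be left alone: thin brush with a red handle, 7 x 152 x 7 mm, on the desk; origin at the centre of its underside.
- filter_box: Bystander, to be left alone: white carton, lying flat, 76 x 110 x 30 mm, on the desk; origin at the centre of its underside.
- sanding_stick_2: Bystander, to be left alone: red-brown flat sanding stick, 18 x 130 x 4 mm, on the desk; origin at the centre of its underside.

How it is judged:
By the outcome, as a careful person would: the job done as asked, in the order asked, and still so for the second after the job is handed in, with the robot touching nothing.
It also fails if it takes over 54 s, if anything falls off the work surface, if the arm or the gripper's body presses on something with over 40 N, if the wrist force passes 120 N, or if a joint passes its speed limit or range.

## Working session

There is one attempt and no reset: what is moved stays moved. The work goes in short steps, Python scripts to look and compute and a tool call to move; the robot and the scene stay as the last step left them, time stands still between calls to the robot, and variables do not carry over. Pictures are saved under pics/ and viewed, and the job is handed in when it is done.

Besides the shell and the picture viewer there is one more tool, called after "Request:" as name(argument=value, ...), one argument or row to a line, values as JSON. arm_command: Moves the arm, as the interface text tells. Its arguments: {"type":"object","properties":{"steps":{"type":"array"},"force":{"type":"number"}},"required":["steps"]}

```bash
mkdir -p pics
python3 - <<'E'
from plant import *
import cv2
s=get_state(); print({k:s[k] for k in ('time','qpos','eef_pos','tcp_rot','contact_force','opening')})
for n in ("scene","top","wrist"):
    c=read_camera(n); cv2.imwrite(f"pics/{n}0.png",c["frame"][:,:,::-1])
    print(n,{k:v for k,v in c.items() if k!="frame"})
E
```

```text
{'time': 0.0, 'qpos': array([ 1.00599254e+00,  2.87202378e-01,  1.57818532e+00,  4.22468906e-05,
        1.27855583e+00, -1.49983460e-01]), 'eef_pos': array([0.27164454, 0.61721895, 0.22991817]), 'tcp_rot': array([ 2.05932101e-01,  9.78565577e-01, -1.09409155e-03, -4.30151284e-04]), 'contact_force': array([ 0.14962869,  0.47421824, -0.16555286]), 'opening': 0.9992547482640647}
scene {'vfov': 42.49125223760373, 'cx': 272.40556940374927, 'cy': 212.98015179397805, 'position': array([-0.2778033 ,  0.89254431,  1.40662673]), 'rotation': array([-0.14333481,  0.33417107,  0.86473652, -0.34643266])}
top {'vfov': 47.229878827117915, 'cx': 285.79750264192535, 'cy': 209.1819749922874, 'position': array([0.30813325, 0.10346716, 1.46392623]), 'rotation': array([ 0.05407042, -0.06619369, -0.69554523,  0.71338041])}
wrist {'vfov': 65.70646984690485, 'cx': 285.3618760434647, 'cy': 207.59550573380812, 'mount': array([[-1.24224277e-03,  9.51404177e-01,  3.07942444e-01,
         7.80765757e-02],
       [ 9.99999211e-01,  1.12412637e-03,  5.60959584e-04,
        -1.94997721e-04],
       [ 1.87533070e-04,  3.07942898e-01, -9.51404823e-01,
        -1.42928921e-01],
       [ 0.00000000e+00,  0.00000000e+00,  0.00000000e+00,
         1.00000000e+00]])}
```

View pics/scene0.png

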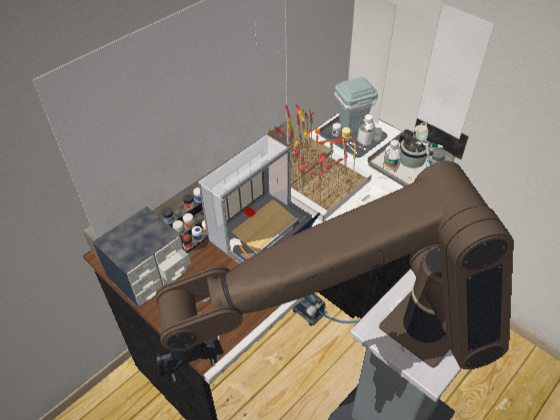

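View pics/top0.png

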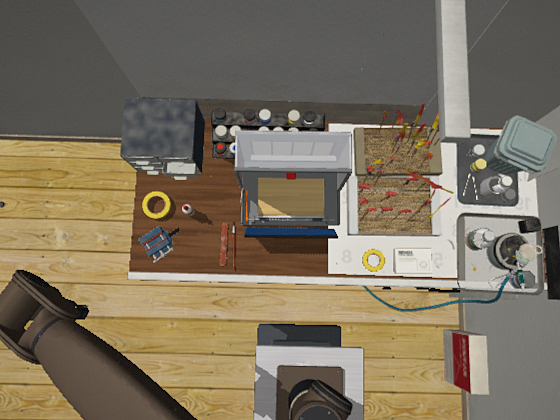

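View pics/wrist0.png

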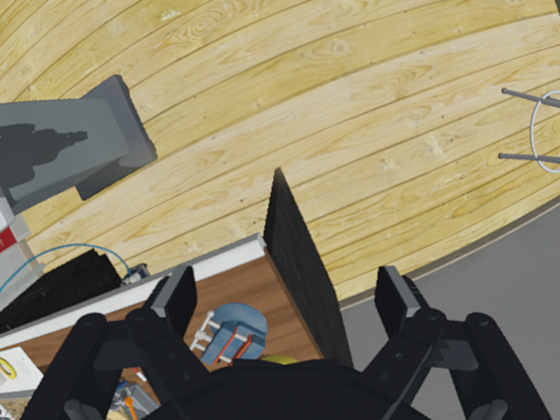

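The top view shows the booth at about px (245–345, 135–238), the flap near row 232, the red tab at (291,176), and tape and sticks to the left at cols 143–236. I'll zoom in.

Run:
```python
import cv2
a=cv2.imread("pics/top0.png")[115:255,205:380]; cv2.imwrite("pics/top0z.png",cv2.resize(a,None,fx=4.5,fy=4.2,interpolation=cv2.INTER_CUBIC))
a=cv2.imread("pics/scene0.png")[130:280,190:330]; cv2.imwrite("pics/scene0z.png",cv2.resize(a,None,fx=4,fy=4,interpolation=cv2.INTER_CUBIC))
```

```text
(no output)
```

View pics/top0z.png

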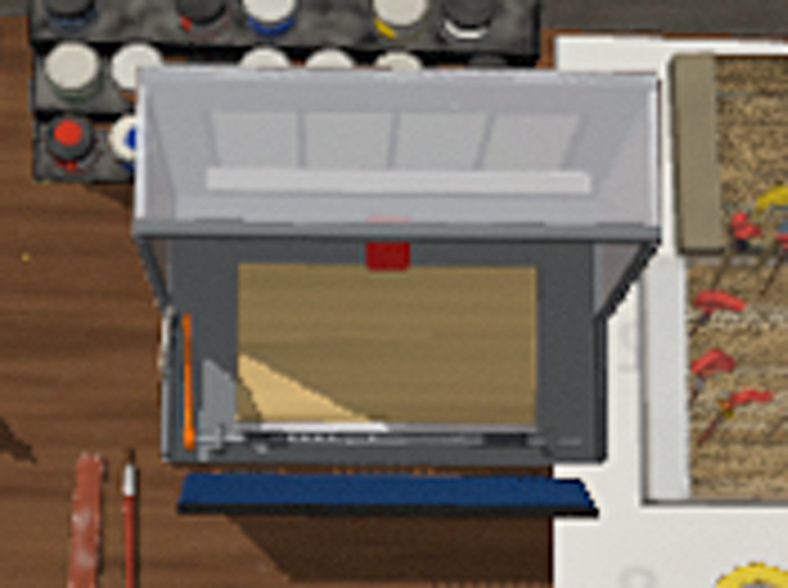

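View pics/scene0z.png

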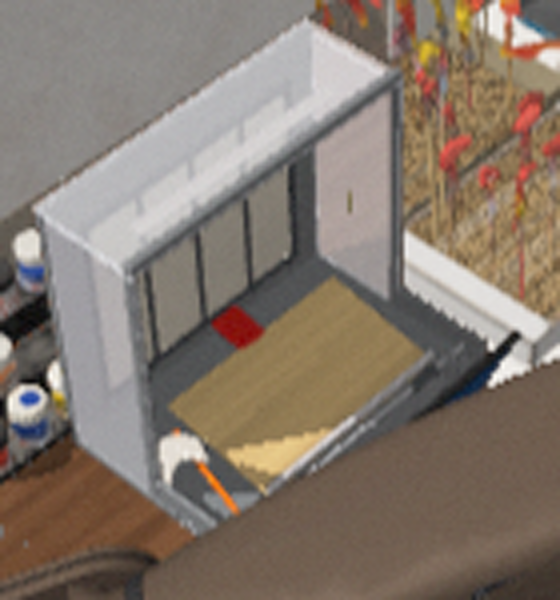

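```bash
cat > h.py <<'E'
import numpy as np, cv2
from scipy.spatial.transform import Rotation as R
from scipy.optimize import least_squares
H,W=420,560
def campose(c,st=None):
    if "mount" in c:
        T=np.eye(4);T[:3,:3]=R.from_quat(st["tcp_rot"]).as_matrix();T[:3,3]=st["eef_pos"]
        return T@c["mount"]
    T=np.eye(4);T[:3,:3]=R.from_quat(c["rotation"]).as_matrix();T[:3,3]=c["position"];return T
def proj(c,P,st=None):
    T=campose(c,st); p=(np.atleast_2d(P)-T[:3,3])@T[:3,:3]
    x,y,z=p[:,0],-p[:,1],-p[:,2]
    f=H/2/np.tan(np.radians(c["vfov"])/2)
    if "mount" in c:
        rr=np.hypot(x,y);th=np.arctan2(rr,z);k=f*th/np.maximum(rr,1e-9)
        return np.c_[c["cx"]+k*x,c["cy"]+k*y]
    return np.c_[c["cx"]+f*x/z,c["cy"]+f*y/z]
def booth(v,P): # v=x,y,yaw ; P in booth frame m
    c,s=np.cos(v[2]),np.sin(v[2]);P=np.atleast_2d(P).astype(float)
    return np.c_[v[0]+c*P[:,0]-s*P[:,1],v[1]+s*P[:,0]+c*P[:,1],P[:,2]]
E
cat > fit0.py <<'E'
from plant import *
from h import *
import sys
c=read_camera("top"); cs=read_camera("scene")
zp=np.array([[135,236],[658,236],[137,70],[657,75]],float)
px=zp/[4.5,4.2]+[205,115]
P=np.array([[110,150,284],[110,-150,284],[219,150,284],[219,-150,284]])/1e3
r=least_squares(lambda v:(proj(c,booth(v,P))-px).ravel(),[.6,0,0]); v=r.x
print(v,r.fun)
Q=np.array([[0,150,37],[0,-150,37],[0,150,0],[0,-150,0],[110,150,37],[205,144,12],[205,-144,12]])/1e3
print(((proj(c,booth(v,Q))-[205,115])*[4.5,4.2]).round())
sc=(proj(cs,booth(v,np.vstack([P,Q])))-[190,130])*4
print(sc.round())
E
python3 fit0.py
```

```text
[0.49624044 0.06612018 0.02352539] [-1.10858787  0.87147701  1.33184877  1.44780812 -0.76761945 -1.02013091
  0.56328583 -1.45252539]
[[159. 475.]
 [610. 476.]
 [163. 482.]
 [603. 483.]
 [162. 324.]
 [176. 205.]
 [591. 207.]]
[[128. 271.]
 [401.  69.]
 [ 28. 201.]
 [301.  11.]
 [252. 556.]
 [496. 346.]
 [254. 584.]
 [494. 375.]
 [154. 483.]
 [ 83. 439.]
 [316. 257.]]
```

```bash
cat > fit1.py <<'E'
from plant import *
from h import *
c=read_camera("top"); cs=read_camera("scene")
t=lambda a:np.array(a,float)/[4.5,4.2]+[205,115]
s=lambda a:np.array(a,float)/4+[190,130]
P1=np.array([[110,150,284],[110,-150,284],[219,150,284],[219,-150,284],[0,150,12],[0,-150,12]])/1e3
p1=t([[135,230],[658,230],[137,68],[657,74],[165,463],[605,463]])
P2=P1[:4]; p2=s([[130,272],[401,73],[38,208],[308,20]])
f=lambda v:np.r_[(proj(c,booth(v,P1))-p1).ravel(),(proj(cs,booth(v,P2))-p2).ravel()]
r=least_squares(f,[.5,.066,0.02],loss='soft_l1'); v=r.x
print(v,f(v).reshape(-1,2).round(1))
np.save("v.npy",v)
a=cv2.cvtColor(c["frame"],cv2.COLOR_RGB2BGR)
k=4
def draw(cam,x0,y0,w,h,name):
    im=cv2.resize(cv2.cvtColor(cam["frame"],cv2.COLOR_RGB2BGR)[y0:y0+h,x0:x0+w],None,fx=k,fy=k,interpolation=cv2.INTER_CUBIC)
    def line(A,B,col):
        q=(proj(cam,booth(v,np.array([A,B])/1e3))-[x0,y0]+.5)*k
        cv2.line(im,tuple(int(i) for i in q[0]),tuple(int(i) for i in q[1]),col,1)
    for y in(150,-150):
        line([0,y,0],[0,y,37],(0,255,0));line([0,y,37],[110,y,37],(0,255,0));line([110,y,37],[110,y,284],(0,255,0));line([110,y,284],[219,y,284],(0,255,0))
    for x,z in((0,0),(0,12),(110,284),(219,284)): line([x,150,z],[x,-150,z],(0,255,0))
    line([205,144,12],[205,-144,12],(255,255,0))
    for th in np.radians([0,10,20]):
        X=lambda d:[24+d*np.cos(th),0,36+d*np.sin(th)]
        A=X(125);B=X(160)
        line([24,100,36],[24,-100,36],(0,0,255))
        for d,w in((125,100),(160,15)):
            q=X(d);line([q[0],w,q[2]],[q[0],-w,q[2]],(0,0,255))
    for th in np.radians([30,45,60]):
        line([24,131,36],[24+96*np.cos(th),131,36+96*np.sin(th)],(0,255,255))
    for th in np.radians([0,10,20,30]):
        q=[-90*np.sin(th),0,6+90*np.cos(th)];line([q[0],135,q[2]],[q[0],-135,q[2]],(255,0,255))
    cv2.imwrite(name,im)
draw(c,205,115,175,140,"pics/top_ov.png");draw(cs,190,130,140,150,"pics/scene_ov.png")
E
python3 fit1.py
```

```text
[0.49653968 0.06565479 0.02388403] [[-0.9  2.2]
 [ 1.5  2.7]
 [-0.6 -0.6]
 [ 0.7 -1.3]
 [-0.5  3.9]
 [ 0.2  4.1]
 [-0.4 -0.4]
 [ 0.1 -1.1]
 [-2.5 -1.8]
 [-1.6 -2.3]]
```

View pics/top_ov.png

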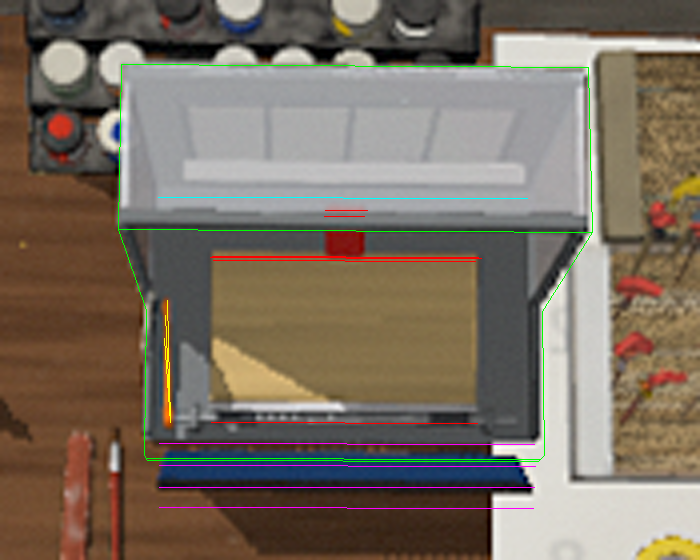

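View pics/scene_ov.png

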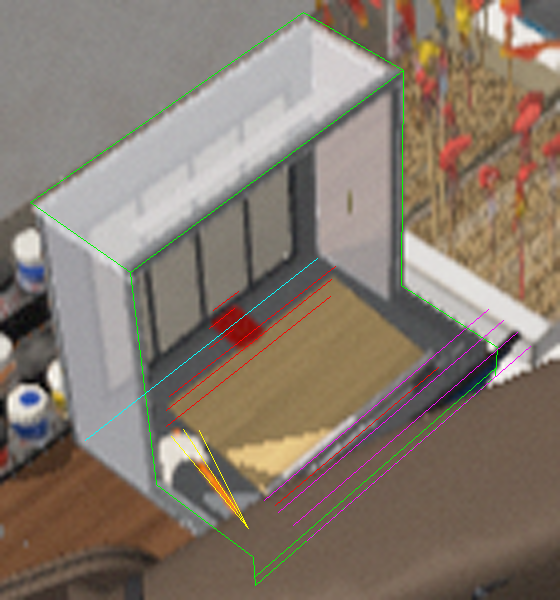

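```bash
cat > mv.py <<'E'
from h import *
def R_tool(yaw,tilt):
    # tool z=(sin tilt,0,-cos tilt) in booth frame, tool y = booth y
    M=np.array([[-np.cos(tilt),0,np.sin(tilt)],[0,1,0],[-np.sin(tilt),0,-np.cos(tilt)]])
    return R.from_euler('z',yaw)*R.from_matrix(M)
def rel(st,pos,rot):
    r0=R.from_quat(st["tcp_rot"])
    return (r0.inv()*rot).as_rotvec().round(3), r0.inv().apply(np.array(pos)-st["eef_pos"]).round(4)
E
python3 - <<'E'
from plant import *
from mv import *
v=np.load("v.npy");st=get_state()
print(rel(st,[.45,.075,.30],R_tool(v[2],np.radians(15))))
E
```

```text
(array([-0.058, -0.258, -0.436]), array([-0.3817, -0.4249, -0.0688]))
```

Request:
arm_command(
  steps=[
    [[0, 0, 0], [0, 0, -0.06], 1],
    [[0, 0, -0.2], [-0.06, -0.06, -0.07], -1],
    [[-0.058, -0.258, -0.436], [-0.38, -0.425, -0.069], -1],
    [[-0.058, -0.258, -0.436], [-0.38, -0.425, -0.069], -1],
    [[-0.058, -0.258, -0.436], [-0.38, -0.425, -0.069], -1],
    [[-0.058, -0.258, -0.436], [-0.38, -0.425, -0.069], -1],
    [[-0.058, -0.258, -0.436], [-0.38, -0.425, -0.069], -1],
    [[-0.058, -0.258, -0.436], [-0.38, -0.425, -0.069], -1],
    [[-0.058, -0.258, -0.436], [-0.38, -0.425, -0.069], -1],
    [[-0.058, -0.258, -0.436], [-0.38, -0.425, -0.069], -1],
    [[-0.058, -0.258, -0.436], [-0.38, -0.425, -0.069], -1],
    [[-0.058, -0.258, -0.436], [-0.38, -0.425, -0.069], -1],
  ],
  force=40,
)

```text
time: 1.85
eef_pos: [0.4484, 0.0753, 0.3002]
tcp_rot: [-0.011, 0.991, 0.002, 0.131]
contact_force: [0.0, 1.2, 0.7]
opening: -0.0
```

```bash
cat > ov.py <<'E'
from plant import *
from mv import *
import sys,pickle
# usage: ov.py tag  -> saves wrist/top/scene pics + data
tag=sys.argv[1]
st=get_state();d={"st":st}
c=read_camera("wrist");d["wrist"]=c;cv2.imwrite(f"pics/w_{tag}.png",cv2.resize(c["frame"][:,:,::-1],None,fx=1.4,fy=1.4,interpolation=cv2.INTER_CUBIC))
for n in sys.argv[2:]:
    c=read_camera(n);d[n]=c;cv2.imwrite(f"pics/{n}_{tag}.png",c["frame"][:,:,::-1])
pickle.dump(d,open(f"{tag}.pkl","wb"))
print(st["time"],st["eef_pos"],st["tcp_rot"],st["contact_force"].round(1),st["opening"],st["qpos"].round(2))
E
python3 ov.py a
```

```text
1.85 [0.44839205 0.07533845 0.30019639] [-0.0109337   0.99138388  0.00175021  0.1305197 ] [0.  1.2 0.7] -0.00022847838515297294 [-0.07 -0.43  2.15  0.03  1.17 -1.67]
```

View pics/w_a.png

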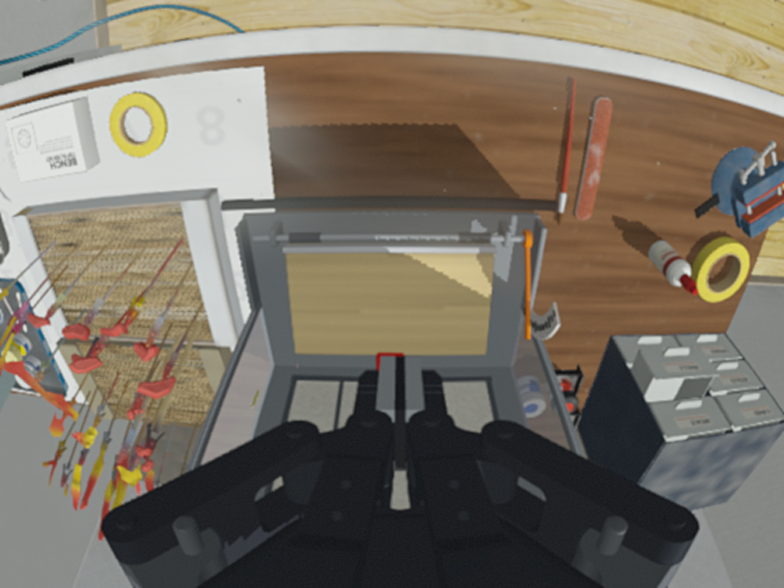

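```bash
cat > fit2.py <<'E'
from plant import *
from h import *
import pickle
d=pickle.load(open("a.pkl","rb"));st=d["st"];w=d["wrist"]
c=read_camera("top"); cs=read_camera("scene")
t=lambda a:(np.array(a,float)/[4.5,4.2]+[205,115])-.4
s=lambda a:np.array(a,float)/4+[190,130]-.4
wz=lambda a:np.array(a,float)/1.4-.15
def arm(th,d,y,n=0): return np.array([.024+d*np.cos(th)-n*np.sin(th),y,.036+d*np.sin(th)+n*np.cos(th)])
def flap(th,y): return np.array([-.09*np.sin(th),y,.006+.09*np.cos(th)])
hood=np.array([[110,150,284],[110,-150,284],[219,150,284],[219,-150,284]])/1e3
def res(p,full=False):
    v,b,q,f=p[:3],p[3],p[4],p[5]
    B=lambda P:booth(v,np.array(P))
    board=[arm(b,.125,.1,.003),arm(b,.125,-.1,.003)]
    ptr=[arm(q,.096,.131),arm(q,0,.131)]
    r=[("top hood",proj(c,B(hood))-t([[135,232],[658,232],[137,69],[657,74]])),
       ("top board",proj(c,B(board))-t([[238,264],[537,267]])),
       ("top ptr",proj(c,B(ptr))-t([[186,315],[190,443]])),
       ("sc hood",proj(cs,B(hood))-s([[130,272],[401,73],[38,208],[308,20]])),
       ("sc board",proj(cs,B(board))-s([[170,407],[335,278]])),
       ("sc ptr tip",proj(cs,B(ptr[:1]))-s([[175,432]])),
       ("w flap",proj(w,B([flap(f,.135),flap(f,-.135)]),st)-wz([[560,210],[222,204]])),
       ("top flap",proj(c,B([flap(f,.135),flap(f,-.135)]))-t([[177,510],[598,512]])),
       ("w board",proj(w,B(board),st)-wz([[491,357],[288,353]])),
       ("w ptr",proj(w,B(ptr),st)-wz([[528,338],[529,238]]))]
    return r if full else np.concatenate([x[1].ravel() for x in r])
r=least_squares(res,[.4965,.0657,.024,.1,.8,.3],loss="soft_l1")
print(r.x.round(4))
for n,e in res(r.x,True): print(n,e.round(1).tolist())
np.save("p.npy",r.x)
E
python3 fit2.py
```

```text
[0.4962 0.0682 0.0079 0.2437 0.5998 0.3312]
top hood [[-0.8, 1.3], [1.6, 3.7], [0.2, -1.2], [1.5, 0.1]]
top board [[-0.2, 0.6], [0.4, 1.2]]
top ptr [[0.1, 0.4], [-0.5, -0.5]]
sc hood [[-0.6, -0.2], [1.0, -0.2], [-2.3, -1.8], [-0.4, -1.7]]
sc board [[-1.0, -1.3], [-0.2, -1.3]]
sc ptr tip [[-0.9, 0.2]]
w flap [[-0.7, -1.3], [1.1, 0.7]]
top flap [[-0.7, -1.0], [-0.3, 0.3]]
w board [[-2.3, -0.6], [4.0, 0.7]]
w ptr [[0.3, -0.4], [-0.3, -0.9]]
```

Run:
```python
from plant import *
from mv import *
v=np.load("p.npy")[:3];st=get_state()
for z in(.15,.068): print(rel(st,booth(v,[.007,0,z])[0],R_tool(v[2],0)))
```

```text
(array([0.003, 0.262, 0.018]), array([-0.0142, -0.0104,  0.1592]))
(array([0.003, 0.262, 0.018]), array([ 0.0071, -0.0104,  0.2384]))
```

Request:
arm_command(
  steps=[
    [[0.003, 0.13, 0.018], [-0.013, -0.01, 0.06], -1],
    [[0.003, 0.262, 0.018], [-0.014, -0.01, 0.12], -1],
    [[0.003, 0.262, 0.018], [-0.014, -0.01, 0.159], -1],
    [[0.003, 0.262, 0.018], [-0.014, -0.01, 0.159], -1],
    [[0.003, 0.262, 0.018], [-0.004, -0.01, 0.198], -1],
    [[0.003, 0.262, 0.018], [0.007, -0.01, 0.238], -1],
    [[0.003, 0.262, 0.018], [0.007, -0.01, 0.238], -1],
  ],
)

```text
time: 2.88
eef_pos: [0.5012, 0.0698, 0.0677]
tcp_rot: [-0.005, 1.0, 0.0, -0.002]
contact_force: [-0.1, -0.3, 0.0]
opening: -0.003
```

```bash
python3 ov.py b top scene
python3 - <<'E'
from plant import *
from mv import *
v=np.load("p.npy")[:3];st=get_state()
for f in (.45,.65,.85,1.05,1.25,1.42,1.57):
    x=-.065*np.sin(f)+.003*np.cos(f)+.011; z=.006+.065*np.cos(f)+.003*np.sin(f)
    print(f,*rel(st,booth(v,[x,0,z])[0],R_tool(v[2],0)))
E
```

```text
2.875 [0.50116742 0.06982745 0.06774168] [-5.11943018e-03  9.99984609e-01  2.52264549e-05 -2.13847104e-03] [-0.1 -0.3  0. ] -0.00282006779510929 [-0.06  0.12  2.1  -0.    0.92 -1.64]
0.45 [-0.001  0.005  0.001] [ 0.0235 -0.0008  0.0057]
0.65 [-0.001  0.005  0.001] [ 0.0349 -0.0008  0.0119]
0.85 [-0.001  0.005  0.001] [ 0.0449 -0.0007  0.0203]
1.05 [-0.001  0.005  0.001] [ 0.053  -0.0007  0.0305]
1.25 [-0.001  0.005  0.001] [ 0.0589 -0.0007  0.042 ]
1.42 [-0.001  0.005  0.001] [ 0.062  -0.0007  0.0526]
1.57 [-0.001  0.005  0.001] [ 0.0633 -0.0007  0.0623]
```

View pics/w_b.png

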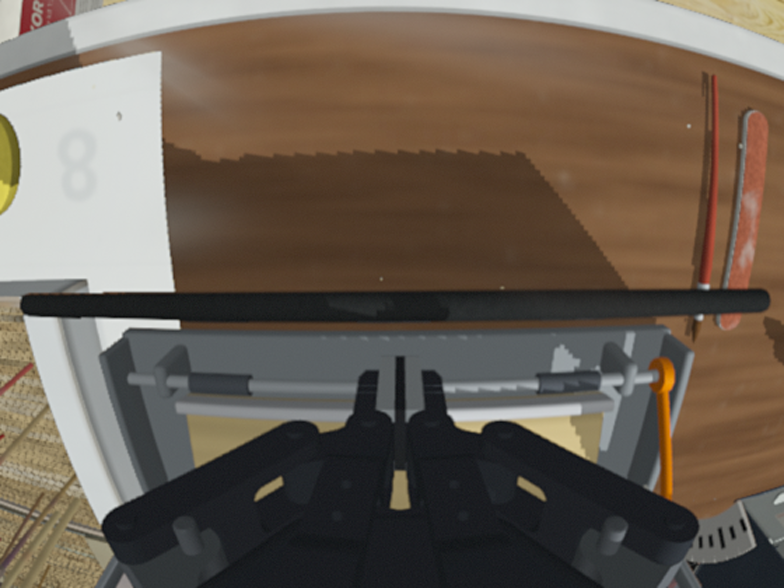

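Request:
arm_command(
  steps=[
    [[0, 0, 0], [0.012, 0, 0.003], -1],
    [[0, 0, 0], [0.0235, 0, 0.0057], -1],
    [[0, 0, 0], [0.035, 0, 0.012], -1],
    [[0, 0, 0], [0.045, 0, 0.02], -1],
    [[0, 0, 0], [0.053, 0, 0.0305], -1],
    [[0, 0, 0], [0.059, 0, 0.042], -1],
  ],
)

```text
time: 3.78
eef_pos: [0.4455, 0.0685, 0.0283]
tcp_rot: [-0.005, 1.0, -0.0, 0.002]
contact_force: [1.8, -0.7, 0.9]
opening: -0.001
```

```bash
python3 ov.py c
python3 - <<'E'
from plant import *
from mv import *
v=np.load("p.npy")[:3];st=get_state()
for f in (1.42,1.57):
    x=-.065*np.sin(f)+.003*np.cos(f)+.011; z=.006+.065*np.cos(f)+.003*np.sin(f)
    print(f,*rel(st,booth(v,[x,0,z])[0],R_tool(v[2],0)))
E
```

```text
3.775 [0.44547085 0.06845475 0.0283264 ] [-4.69590746e-03  9.99986416e-01 -3.56708302e-04  2.23356891e-03] [ 1.8 -0.7  0.9] -0.000781144864675369 [-0.07  0.07  2.25 -0.    0.82 -1.65]
1.42 [-0.     0.001  0.001] [ 0.0003 -0.0008  0.0079]
1.57 [-0.     0.001  0.001] [ 0.0015 -0.0008  0.0176]
```

View pics/w_c.png

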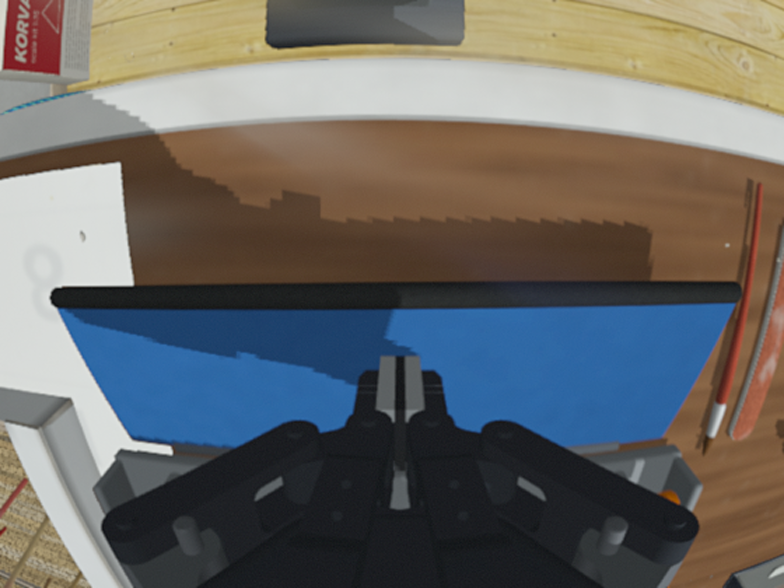

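```bash
cat >> h.py <<'E'
def unproj(c,px,z,st=None):
    g=lambda p: proj(c,[[p[0],p[1],z]],st)[0]-px
    return least_squares(g,[.5,.1]).x
E
python3 - <<'E'
from h import *
import pickle
d=pickle.load(open("c.pkl","rb"));v=np.load("p.npy")[:3]
for p in ([755,185],[715,405],[708,445],[740,290]):
    q=unproj(d["wrist"],np.array(p)/1.4,.004 if p[1]!=290 else .04,d["st"])
    a=q-v[:2];c,s=np.cos(v[2]),np.sin(v[2]);print(p,q,"booth",c*a[0]+s*a[1],-s*a[0]+c*a[1])
E
```

```text
[755, 185] [0.36931918 0.2294283 ] booth -0.12557885067309646 0.16221150775950133
[715, 405] [0.48364046 0.23482785] booth -0.011218429584424788 0.16670639695231756
[708, 445] [0.51081271 0.24079117] booth 0.01600014741972404 0.17245455412917998
[740, 290] [0.40828394 0.19514463] booth -0.0868865608259074 0.1276206254857361
```

Brush clears the flap by about 25 mm. I'll continue pressing it down.

Request:
arm_command(
  steps=[
    [[0, 0, 0], [0.001, 0, 0.006], -1],
    [[0, 0, 0], [0.0015, 0, 0.012], -1],
    [[0, 0, 0], [0.0015, 0, 0.0175], -1],
    [[0, 0, 0], [0.0015, 0, 0.021], -1],
    [[0, 0, 0], [0.0015, 0, 0.021], -1],
  ],
)

```text
time: 4.45
eef_pos: [0.4417, 0.0687, 0.0087]
tcp_rot: [-0.005, 1.0, -0.0, -0.003]
contact_force: [-14.2, -0.7, 30.8]
opening: 0.001
```

```bash
python3 ov.py d top scene
```

```text
4.45 [0.44174334 0.0687314  0.00872431] [-5.13187359e-03  9.99982215e-01 -1.26292065e-04 -3.03590821e-03] [-14.2  -0.7  30.8] 0.0005435375232545635 [-0.07  0.11  2.25 -0.    0.78 -1.65]
```

View pics/w_d.png

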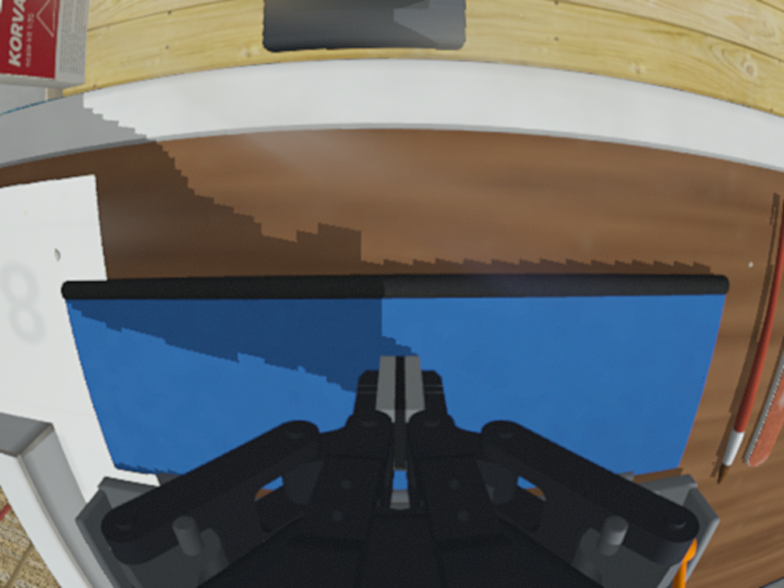

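Flap is down flat (top face at z≈8.7 mm, pressed with 31 N). Next I back off and look into the booth at a slant.

Run:
```python
from plant import *
from mv import *
v=np.load("p.npy")[:3];st=get_state()
print(rel(st,booth(v,[.066,0,.170])[0],R_tool(v[2],np.radians(45))))
print(rel(st,booth(v,[-.03,0,.21])[0],R_tool(v[2],np.radians(20))))
```

```text
(array([ 0.001, -0.791,  0.002]), array([-0.1195, -0.0012, -0.1619]))
(array([ 0.   , -0.354,  0.002]), array([-0.0233, -0.001 , -0.2014]))
```

Request:
arm_command(
  steps=[
    [[0, 0, 0], [0, 0, -0.05], -1],
    [[0, 0, 0], [0, 0, -0.11], -1],
    [[0, -0.18, 0], [-0.01, 0, -0.16], -1],
    [[0, -0.354, 0], [-0.023, 0, -0.2], -1],
    [[0, -0.5, 0], [-0.06, 0, -0.19], -1],
    [[0, -0.65, 0], [-0.09, 0, -0.175], -1],
    [[0, -0.791, 0], [-0.1195, 0, -0.162], -1],
    [[0, -0.791, 0], [-0.1195, 0, -0.162], -1],
    [[0, -0.791, 0], [-0.1195, 0, -0.162], -1],
  ],
)

```text
time: 5.72
eef_pos: [0.5622, 0.069, 0.1736]
tcp_rot: [-0.005, 0.924, 0.002, 0.382]
contact_force: [-0.3, 0.5, 0.8]
opening: 0.0
```

```bash
python3 ov.py e top scene
```

```text
5.725 [0.56219956 0.06900863 0.17360546] [-0.00498304  0.92410571  0.00215816  0.38209835] [-0.3  0.5  0.8] 6.561582923888078e-05 [-0.09 -0.21  2.35  0.3   0.24 -1.94]
```

View pics/w_e.png

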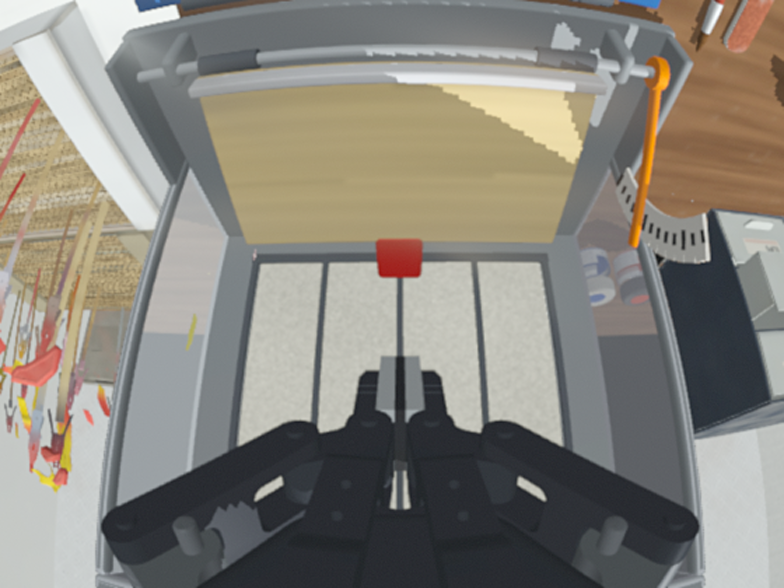

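View pics/scene_e.png

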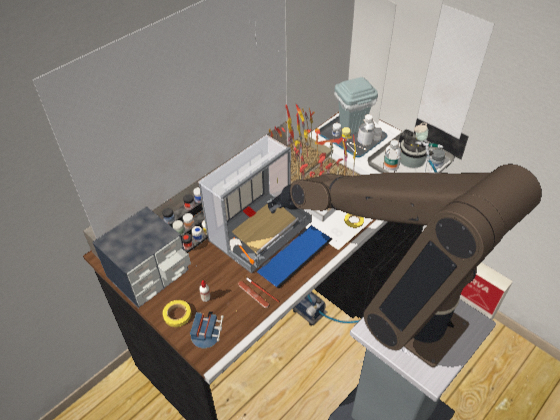

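```bash
cat > kin.py <<'E'
from h import *
import pickle
D=[(np.array([1.00599,.287202,1.578185,0,1.278556,-.15]),np.array([.27164454,.61721895,.22991817]))]
for t in "abcd":
    s=pickle.load(open(t+".pkl","rb"))["st"]; D.append((s["qpos"],s["eef_pos"]))
def fk(p,q):
    a,h,L1,L2,L3,o1,o2=p; s=q[1]+q[2]
    return np.array([a+L1*np.sin(q[1]+o1)+L2*np.sin(s+o2)+L3*np.sin(s+q[4]),h+L1*np.cos(q[1]+o1)+L2*np.cos(s+o2)+L3*np.cos(s+q[4])])
def f(p): return np.concatenate([fk(p,q)-[np.hypot(*e[:2]),e[2]] for q,e in D])
best=None
for o1 in(0,-.3,.3):
  for o2 in(0,-.1,.1):
    r=least_squares(lambda p:np.r_[f(p)/.002,(p[5:]-[0,0])/.3],[.0,.3,.45,.45,.25,o1,o2])
    if best is None or r.cost<best.cost:best=r
P=best.x
if __name__=="__main__":
    print(P.round(3),(f(P)*1e3).round(1)); 
    s=pickle.load(open("e.pkl","rb"))["st"];print(fk(P,s["qpos"]),np.hypot(*s["eef_pos"][:2]),s["eef_pos"][2])
def ik(x,z,tilt):
    g=lambda u:np.r_[fk(P,[0,u[0],u[1],0,np.pi-tilt-u[0]-u[1]])-[x,z]]
    r=least_squares(g,[0,2.]);return np.r_[r.x,np.pi-tilt-r.x.sum(),r.cost]
if __name__=="__main__":
    for t in(35,40,45):
        for th in(.24,.4,.6,.7):
            for s in (0,.06,.12):
                T=np.radians(t);gx=.024+.146*np.cos(th)+(.019-s)*np.sin(T);gz=.036+.146*np.sin(th)-(.019-s)*np.cos(T)
                print(t,th,s,ik(np.hypot(.496+gx,.068),gz,T).round(3))
E
python3 kin.py
```

```text
[ 0.009  0.262  0.446  0.568  0.283 -0.001  0.022] [-0.  -0.   0.  -0.   0.1  0.2 -0.1 -0.   0.  -0.1]
[0.58472764 0.18093494] 0.5664190439431265 0.1736054588468264
35 0.24 0 [0.247 2.102 0.182 0.   ]
35 0.24 0.06 [0.089 2.169 0.272 0.   ]
35 0.24 0.12 [-0.072  2.222  0.38   0.   ]
35 0.4 0 [0.192 2.115 0.223 0.   ]
35 0.4 0.06 [0.035 2.177 0.319 0.   ]
35 0.4 0.12 [-0.124  2.223  0.432  0.   ]
35 0.6 0 [0.119 2.14  0.272 0.   ]
35 0.6 0.06 [-0.039  2.194  0.376  0.   ]
35 0.6 0.12 [-0.195  2.232  0.494  0.   ]
35 0.7 0 [0.08  2.156 0.295 0.   ]
35 0.7 0.06 [-0.078  2.206  0.402  0.   ]
35 0.7 0.12 [-0.233  2.24   0.524  0.   ]
40 0.24 0 [0.241 2.146 0.057 0.   ]
40 0.24 0.06 [0.074 2.226 0.143 0.   ]
40 0.24 0.12 [-0.1    2.292  0.251  0.   ]
40 0.4 0 [0.184 2.16  0.1   0.   ]
40 0.4 0.06 [0.016 2.235 0.193 0.   ]
40 0.4 0.12 [-0.157  2.295  0.306  0.   ]
40 0.6 0 [0.107 2.186 0.15  0.   ]
40 0.6 0.06 [-0.062  2.254  0.252  0.   ]
40 0.6 0.12 [-0.235  2.305  0.373  0.   ]
40 0.7 0 [0.066 2.203 0.174 0.   ]
40 0.7 0.06 [-0.103  2.266  0.281  0.   ]
40 0.7 0.12 [-0.276  2.314  0.406  0.   ]
45 0.24 0 [ 0.243  2.185 -0.072  0.   ]
45 0.24 0.06 [0.07  2.278 0.008 0.   ]
45 0.24 0.12 [-0.117  2.358  0.115  0.   ]
45 0.4 0 [ 0.183  2.201 -0.028  0.   ]
45 0.4 0.06 [0.007 2.289 0.06  0.   ]
45 0.4 0.12 [-0.18   2.362  0.174  0.   ]
45 0.6 0 [0.102 2.229 0.025 0.   ]
45 0.6 0.06 [-0.076  2.309  0.123  0.   ]
45 0.6 0.12 [-0.265  2.375  0.246  0.   ]
45 0.7 0 [0.061 2.246 0.05  0.   ]
45 0.7 0.06 [-0.12   2.323  0.154  0.   ]
45 0.7 0.12 [-0.31   2.384  0.282  0.   ]
```

Run:
```python
import cv2,pickle
d=pickle.load(open("e.pkl","rb"));a=d["wrist"]["frame"][:,:,::-1]
cv2.imwrite("pics/e1.png",cv2.resize(a[30:200,400:520],None,fx=5,fy=3.5,interpolation=cv2.INTER_CUBIC))
cv2.imwrite("pics/e2.png",cv2.resize(a[120:220,130:430],None,fx=2.6,fy=5,interpolation=cv2.INTER_CUBIC))
```

```text
(no output)
```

View pics/e1.png

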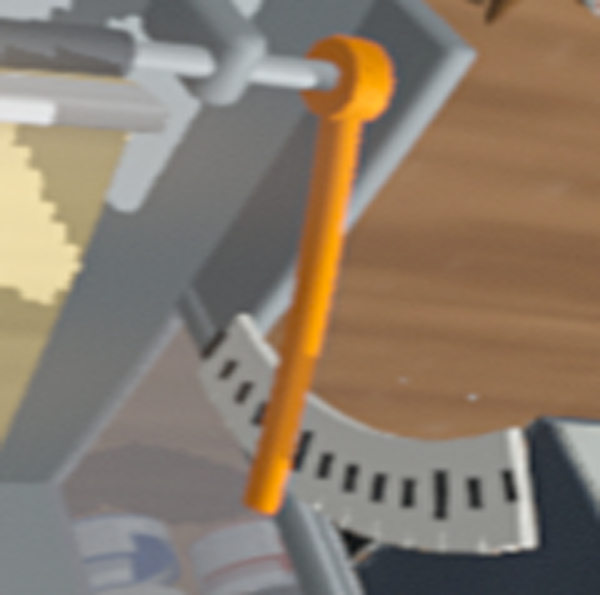

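View pics/e2.png

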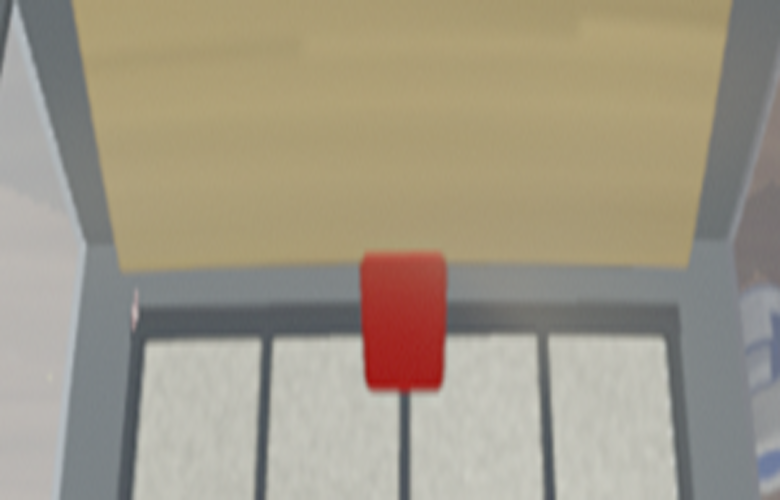

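```bash
cat > fit3.py <<'E'
from h import *
import pickle
L=lambda t:pickle.load(open(t+".pkl","rb"))
a,e=L("a"),L("e");c,cs=e["top"],e["scene"]
t=lambda a:(np.array(a,float)/[4.5,4.2]+[205,115])-.4
s=lambda a:np.array(a,float)/4+[190,130]-.4
wz=lambda a:np.array(a,float)/1.4-.15
def arm(th,d,y,n=0): return np.array([.024+d*np.cos(th)-n*np.sin(th),y,.036+d*np.sin(th)+n*np.cos(th)])
hood=np.array([[110,150,284],[110,-150,284],[219,150,284],[219,-150,284]])/1e3
def res(p,full=False):
    v,b,q=p[:3],p[3],p[4]
    B=lambda P:booth(v,np.array(P))
    board=[arm(b,.125,.1,.003),arm(b,.125,-.1,.003)]
    tab=[arm(b,.160,.015,.004),arm(b,.160,-.015,.004)]
    ptr=[arm(q,.096,.131),arm(q,0,.131)]
    W=1.5
    r=[("top hood",(proj(c,B(hood))-t([[135,232],[658,232],[137,69],[657,74]]))*.3),
       ("top board",proj(c,B(board))-t([[238,264],[537,267]])),
       ("top ptr",proj(c,B(ptr))-t([[186,315],[190,443]])),
       ("sc hood",(proj(cs,B(hood))-s([[130,272],[401,73],[38,208],[308,20]]))*.3),
       ("sc board",proj(cs,B(board))-s([[170,407],[335,278]])),
       ("w board",proj(a["wrist"],B(board),a["st"])-wz([[491,357],[288,353]])),
       ("w ptr",proj(a["wrist"],B(ptr),a["st"])-wz([[528,338],[529,238]])),
       ("e board",proj(e["wrist"],B(board),e["st"])-np.array([[394.3,173],[175.9,174.2]])),
       ("e tab",proj(e["wrist"],B(tab),e["st"])-np.array([[299.,197.6],[273,197.6]])),
       ("e ptr",proj(e["wrist"],B(ptr),e["st"])-np.array([[453,172.7],[470,52.3]]))]
    return r if full else np.concatenate([x[1].ravel() for x in r])
if __name__=="__main__":
    r=least_squares(res,[.4965,.0657,.024,.1,.8],loss="soft_l1")
    print(r.x.round(4),np.sqrt(np.diag(np.linalg.inv(r.jac.T@r.jac))).round(4))
    for n,x in res(r.x,True): print(n,x.round(1).tolist())
    np.save("p.npy",r.x)
E
python3 fit3.py
```

```text
[0.498  0.0675 0.0135 0.1854 0.5935] [0.0007 0.0008 0.0051 0.0059 0.0244]
top hood [[-0.2, 0.3], [0.5, 0.8], [-0.0, -0.5], [0.4, -0.3]]
top board [[-0.1, 0.2], [0.2, 0.4]]
top ptr [[0.2, -0.1], [-0.2, -0.8]]
sc hood [[-0.3, -0.1], [0.1, -0.2], [-0.8, -0.6], [-0.3, -0.6]]
sc board [[-1.5, -0.4], [-1.0, -0.4]]
w board [[-3.2, -2.3], [5.3, -0.4]]
w ptr [[-0.1, 0.2], [-0.9, -0.2]]
e board [[1.5, -0.0], [0.1, -0.8]]
e tab [[2.6, 0.4], [-2.8, 0.5]]
e ptr [[-1.0, 1.4], [0.3, -0.8]]
```

```bash
cat > tabpose.py <<'E'
import sys
from plant import *
from mv import *
from kin import ik
p=np.load("p.npy");v=p[:3];st=get_state()
def pose(th,tilt,s=0,d=.143):
    T=np.radians(tilt);a=.019-s
    P=[.024+d*np.cos(th)+a*np.sin(T),0,.036+d*np.sin(th)-a*np.cos(T)]
    w=booth(v,P)[0];print(th,tilt,s,*rel(st,w,R_tool(v[2],T)),w.round(3),ik(np.hypot(*w[:2]),w[2],T)[:3].round(2))
E
python3 - <<'E'
from tabpose import *
for s in(.14,.10,.06,.03,0): pose(p[3],33,s)
E
```

```text
0.18543118375644016 33 0.14 [-0.001  0.21  -0.002] [-0.0164 -0.0006  0.0317] [0.597 0.069 0.164] [-0.09  2.21  0.45]
0.18543118375644016 33 0.1 [-0.001  0.21  -0.002] [-0.0081 -0.0006  0.0709] [0.618 0.069 0.13 ] [0.01 2.18 0.37]
0.18543118375644016 33 0.06 [-0.001  0.21  -0.002] [ 0.0002 -0.0005  0.11  ] [0.64  0.069 0.097] [0.11 2.15 0.31]
0.18543118375644016 33 0.03 [-0.001  0.21  -0.002] [ 0.0065 -0.0005  0.1393] [0.657 0.07  0.072] [0.19 2.12 0.26]
0.18543118375644016 33 0 [-0.001  0.21  -0.002] [ 0.0128 -0.0005  0.1687] [0.673 0.07  0.046] [0.27 2.08 0.21]
```

Run:
```python
from tabpose import *
for s in(.10,0): pose(p[3],31,s)
```

```text
0.18543118375644016 31 0.1 [-0.001  0.245 -0.002] [-0.0108 -0.0006  0.0715] [0.621 0.069 0.132] [0.02 2.15 0.42]
0.18543118375644016 31 0 [-0.001  0.245 -0.002] [ 0.0134 -0.0005  0.1685] [0.672 0.07  0.046] [0.27 2.06 0.26]
```

Request:
arm_command(
  steps=[
    [[0, 0.12, 0], [-0.006, 0, 0.02], 0.7],
    [[0, 0.245, 0], [-0.0108, 0, 0.05], 0.7],
    [[0, 0.245, 0], [-0.0108, -0.0006, 0.0715], 0.7],
    [[0, 0.245, 0], [-0.0108, -0.0006, 0.0715], 0.7],
    [[0, 0.245, 0], [-0.0108, -0.0006, 0.0715], 0.7],
  ],
)

```text
time: 6.5
eef_pos: [0.6206, 0.0692, 0.1324]
tcp_rot: [-0.005, 0.963, 0.001, 0.268]
contact_force: [-0.4, -0.1, 0.5]
opening: 0.85
```

```bash
python3 ov.py f top scene;python3 - <<'E'
from tabpose import *
for s in(.1,.05,.02,0): pose(p[3],31,s)
E
```

```text
6.5 [0.62057949 0.06916236 0.13236721] [-0.00536549  0.96349357  0.00145105  0.26767376] [-0.4 -0.1  0.5] 0.8504193230117987 [-0.07  0.05  2.11  0.1   0.44 -1.72]
0.18543118375644016 31 0.1 [-0.001  0.001 -0.002] [ 0.0002 -0.0001  0.0009] [0.621 0.069 0.132] [0.02 2.15 0.42]
0.18543118375644016 31 0.05 [-0.001  0.001 -0.002] [0.0003 0.     0.0509] [0.647 0.069 0.089] [0.15 2.11 0.34]
0.18543118375644016 31 0.02 [-0.001  0.001 -0.002] [0.0003 0.     0.0809] [0.662 0.07  0.063] [0.22 2.08 0.29]
0.18543118375644016 31 0 [-0.001  0.001 -0.002] [4.000e-04 1.000e-04 1.009e-01] [0.672 0.07  0.046] [0.27 2.06 0.26]
```

View pics/w_f.png

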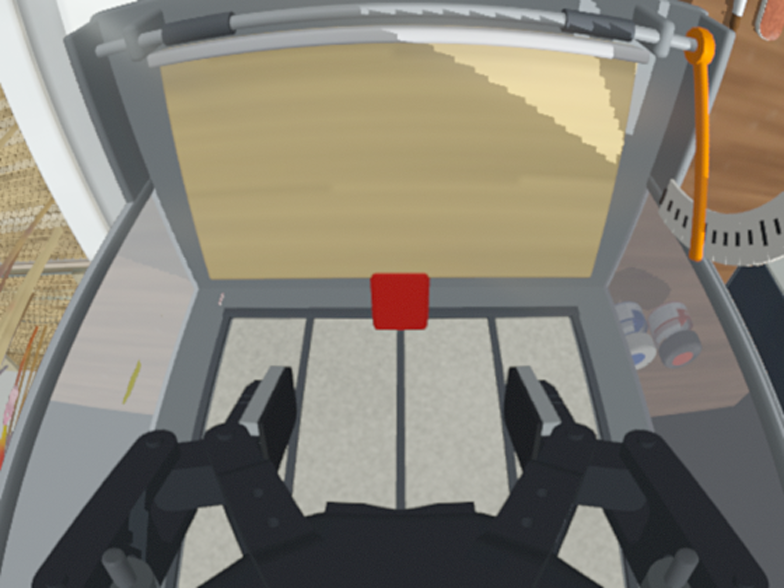

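Run:
```python
import fit3
from fit3 import *
f=L("f");st=f["st"];w=f["wrist"]
def res2(p):
    v,b,q=p[:3],p[3],p[4];B=lambda P:booth(v,np.array(P))
    P=[arm(b,.125,.1,.003),arm(b,.125,-.1,.003),arm(b,.16,0,.004),arm(q,.096,.131),arm(q,0,.131)]
    return (proj(w,B(P),st)-wz([[591,276.5],[211,279],[401,328],[697,257],[701,48]]))
r=least_squares(lambda p:np.r_[fit3.res(p),2*res2(p).ravel()],np.load("p.npy"),loss="soft_l1")
print(r.x.round(4));print(res2(r.x).round(1));[print(n,x.round(1).tolist()) for n,x in res(r.x,True)]
np.save("p2.npy",r.x)
```

```text
[0.4984 0.0676 0.013  0.1789 0.6067]
[[ 0.6  0.1]
 [-0.2 -1.2]
 [ 0.3  0.7]
 [-0.3  1.9]
 [-0.5 -1.2]]
top hood [[-0.2, 0.2], [0.5, 0.8], [0.0, -0.5], [0.4, -0.3]]
top board [[-0.1, 0.0], [0.2, 0.3]]
top ptr [[0.1, -0.1], [-0.3, -1.0]]
sc hood [[-0.3, -0.2], [0.1, -0.2], [-0.8, -0.6], [-0.4, -0.6]]
sc board [[-1.6, -0.3], [-1.2, -0.3]]
w board [[-3.3, -2.3], [5.4, -0.4]]
w ptr [[0.1, 0.6], [-0.9, 0.2]]
e board [[1.1, -0.4], [0.5, -1.2]]
e tab [[2.6, -0.2], [-2.7, -0.1]]
e ptr [[-0.5, 2.4], [0.2, -0.2]]
```

Request:
arm_command(
  steps=[
    [[0, 0, 0], [0, 0, 0.04], 0.5],
    [[0, 0, 0], [0, 0, 0.075], 0.5],
    [[0, 0, 0], [0, 0, 0.1], 0.5],
    [[0, 0, 0], [0, 0, 0.1], 0.5],
  ],
)

```text
time: 7.15
eef_pos: [0.6712, 0.0698, 0.0454]
tcp_rot: [-0.005, 0.964, 0.002, 0.266]
contact_force: [-0.0, -0.1, -0.8]
opening: 0.749
```

```bash
cp p2.npy p.npy; python3 ov.py g top scene
```

```text
7.15 [0.67117155 0.06977164 0.04539741] [-0.00534701  0.96383647  0.00155847  0.26643617] [-0.  -0.1 -0.8] 0.7492170507230161 [-0.06  0.3   2.02  0.13  0.29 -1.76]
```

View pics/w_g.png

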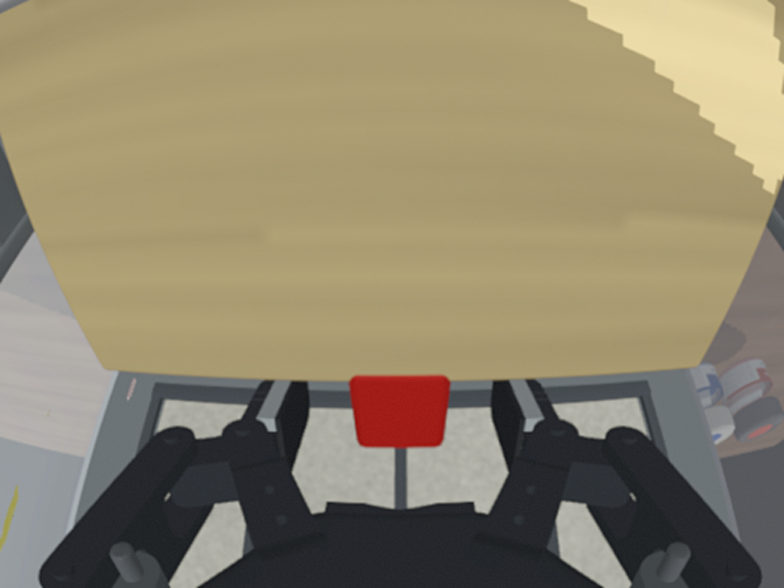

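Request:
arm_command(
  steps=[
    [[0, 0, 0], [0, 0, 0], -1],
    [[0, 0, 0], [0, 0, 0], -1],
    [[0, 0, 0], [0, 0, 0], -1],
    [[0, 0, 0], [0, 0, 0], -1],
    [[0, 0, 0], [0, 0, 0], -1],
  ],
  force=40,
)

```text
time: 7.92
eef_pos: [0.6729, 0.0697, 0.0491]
tcp_rot: [-0.006, 0.963, 0.001, 0.27]
contact_force: [-0.5, -0.4, 2.9]
opening: 0.343
```

```bash
python3 ov.py h;python3 - <<'E'
from tabpose import *
print("actual grasp in booth xz"); r=R.from_quat(st["tcp_rot"]);g=st["eef_pos"]-.019*r.as_matrix()[:,2]
a=g-[*v[:2],0];x=np.cos(v[2])*a[0]+np.sin(v[2])*a[1]-.024;z=a[2]-.036;print(np.hypot(x,z),np.arctan2(z,x))
for th in np.linspace(p[3],p[4],8): pose(th,31+4*(th-p[3])/(p[4]-p[3]),0)
E
```

```text
7.925 [0.67291414 0.06973495 0.04914606] [-0.00558837  0.96298053  0.00127937  0.26950997] [-0.5 -0.4  2.9] 0.34284935418196444 [-0.06  0.3   2.01  0.13  0.29 -1.76]
actual grasp in booth xz
0.14364970676102823 0.20546882686751805
0.1788960019824256 31.0 0 [-0.001  0.005 -0.001] [0.002  0.0001 0.0033] [0.673 0.07  0.045] [0.28 2.06 0.26]
0.2400046696185626 31.571428571428573 0 [-0.001 -0.005 -0.001] [-0.0011  0.0001 -0.0049] [0.671 0.07  0.054] [0.26 2.07 0.26]
0.3011133372546996 32.142857142857146 0 [-0.001 -0.015 -0.001] [-0.0036  0.0001 -0.0133] [0.669 0.07  0.062] [0.23 2.08 0.27]
0.36222200489083656 32.714285714285715 0 [-0.001 -0.025 -0.001] [-0.0057  0.0001 -0.0219] [0.666 0.07  0.071] [0.21 2.09 0.27]
0.42333067252697354 33.285714285714285 0 [-0.001 -0.035 -0.001] [-0.0072  0.0001 -0.0305] [0.663 0.07  0.079] [0.19 2.1  0.27]
0.4844393401631105 33.857142857142854 0 [-0.001 -0.045 -0.001] [-0.0082  0.0001 -0.0392] [0.66  0.07  0.087] [0.17 2.11 0.27]
0.5455480077992475 34.42857142857143 0 [-0.001 -0.055 -0.001] [-0.0086  0.0001 -0.0479] [0.655 0.07  0.095] [0.14 2.13 0.27]
0.6066566754353845 35.0 0 [-0.001 -0.065 -0.001] [-0.0086  0.0001 -0.0567] [0.651 0.07  0.102] [0.12 2.14 0.27]
```

View pics/w_h.png

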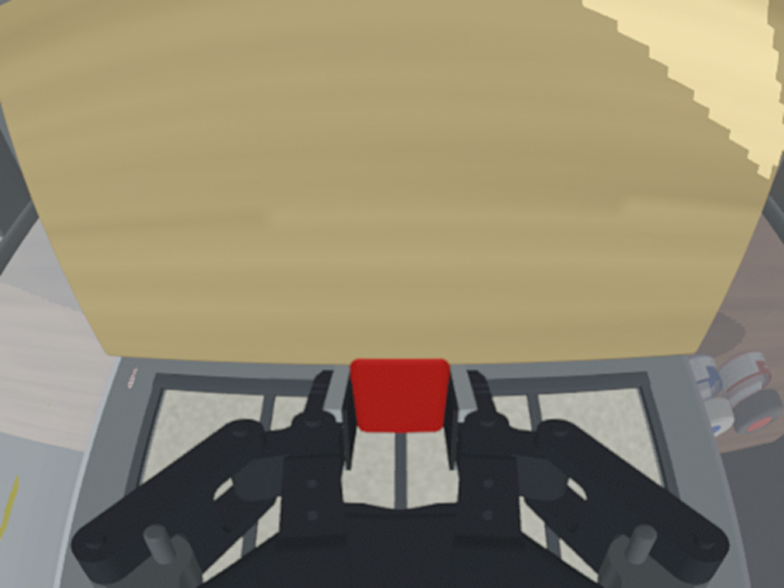

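Request:
arm_command(
  steps=[
    [[0, -0.005, 0], [-0.0011, 0, -0.005], -1],
    [[0, -0.015, 0], [-0.0036, 0, -0.0133], -1],
    [[0, -0.025, 0], [-0.0057, 0, -0.022], -1],
    [[0, -0.035, 0], [-0.0072, 0, -0.0305], -1],
    [[0, -0.045, 0], [-0.0082, 0, -0.039], -1],
    [[0, -0.045, 0], [-0.0082, 0, -0.039], -1],
  ],
)

```text
time: 8.72
eef_pos: [0.6595, 0.0695, 0.0866]
tcp_rot: [-0.006, 0.957, 0.001, 0.291]
contact_force: [0.1, -1.2, -0.4]
opening: 0.34
```

```bash
python3 ov.py i top scene
```

```text
8.725 [0.65952012 0.06952733 0.08664033] [-0.00555644  0.95662851  0.00130471  0.29125475] [ 0.1 -1.2 -0.4] 0.33973588334873256 [-0.06  0.2   2.06  0.14  0.29 -1.77]
```

View pics/w_i.png

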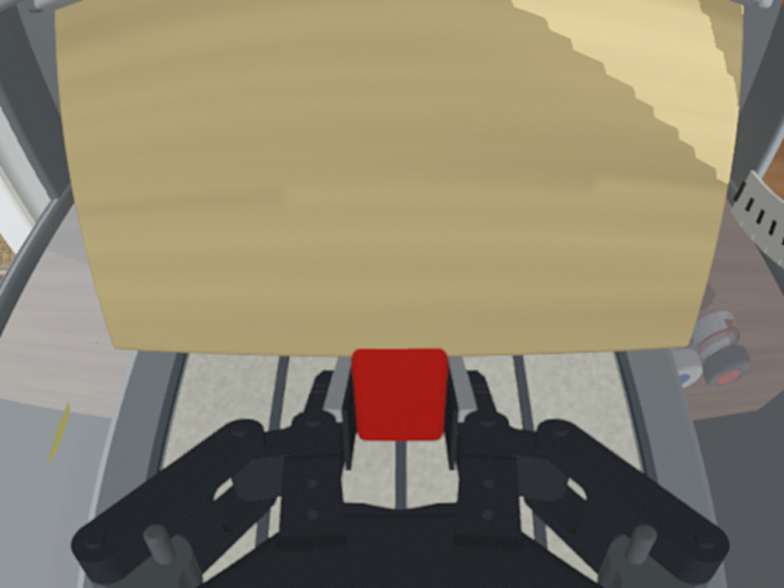

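View pics/scene_i.png

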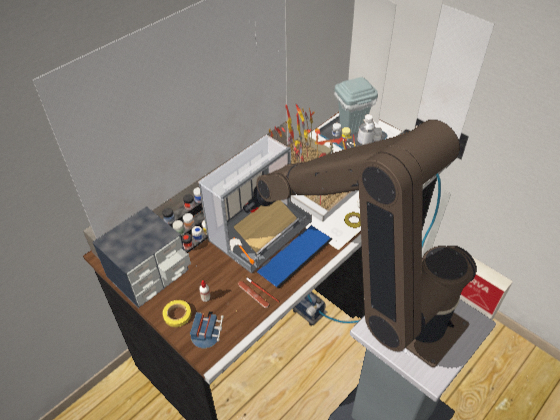

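Run:
```python
from tabpose import *
def gr(st):
    r=R.from_quat(st["tcp_rot"]);g=st["eef_pos"]-.019*r.as_matrix()[:,2]
    a=g-[*v[:2],0];x=np.cos(v[2])*a[0]+np.sin(v[2])*a[1]-.024;z=a[2]-.036;return np.hypot(x,z),np.arctan2(z,x)
print(gr(st))
for th in (.50,.55,.59,.605,.62): pose(th,34+1*(th-.48)/.12,0,.1437)
from fit3 import *
i=L("i");B=lambda P:booth(v,np.array(P))
for b in(.44,.48,.52): print(b,(proj(i["wrist"],B([arm(b,.125,.1,.003),arm(b,.125,-.1,.003),arm(b,.16,0,.004)]),i["st"])-wz([[689,347],[115,348],[400,439]])).round(1).tolist())
```

```text
(np.float64(0.14289243056172124), np.float64(0.4817941884521378))
0.5 34.166666666666664 0 [-0.001 -0.006 -0.001] [-0.0012  0.0001 -0.0025] [0.659 0.07  0.089] [0.16 2.12 0.27]
0.55 34.583333333333336 0 [-0.001 -0.013 -0.001] [-0.0018  0.0001 -0.0097] [0.656 0.07  0.095] [0.14 2.13 0.27]
0.59 34.916666666666664 0 [-0.001 -0.019 -0.001] [-0.002   0.0001 -0.0154] [0.653 0.07  0.1  ] [0.13 2.14 0.27]
0.605 35.041666666666664 0 [-0.001 -0.021 -0.001] [-0.002   0.0001 -0.0176] [0.652 0.07  0.102] [0.12 2.14 0.27]
0.62 35.166666666666664 0 [-0.001 -0.023 -0.001] [-0.002   0.0001 -0.0197] [0.65  0.07  0.104] [0.11 2.14 0.27]
0.44 [[-0.3, -1.4], [0.2, -1.7], [1.6, -0.5]]
0.48 [[4.7, 3.8], [-4.8, 3.6], [1.6, 8.6]]
0.52 [[10.0, 8.9], [-10.1, 8.7], [1.7, 17.8]]
```

Request:
arm_command(
  steps=[
    [[0, -0.006, 0], [-0.0012, 0, -0.004], -1],
    [[0, -0.013, 0], [-0.0018, 0, -0.011], -1],
    [[0, -0.02, 0], [-0.002, 0, -0.0175], -1],
    [[0, -0.024, 0], [-0.0019, 0, -0.022], -1],
    [[0, -0.024, 0], [-0.0019, 0, -0.022], -1],
    [[0, -0.024, 0], [-0.0019, 0, -0.022], -1],
  ],
)

```text
time: 9.62
eef_pos: [0.648, 0.0694, 0.1053]
tcp_rot: [-0.006, 0.954, 0.002, 0.301]
contact_force: [-2.6, -2.5, -2.5]
opening: 0.339
```

```bash
python3 ov.py j
```

```text
9.625 [0.64804387 0.0693749  0.10525173] [-0.0055476   0.95350108  0.00150636  0.30133479] [-2.6 -2.5 -2.5] 0.33892371921108355 [-0.07  0.14  2.1   0.15  0.3  -1.78]
```

View pics/w_j.png

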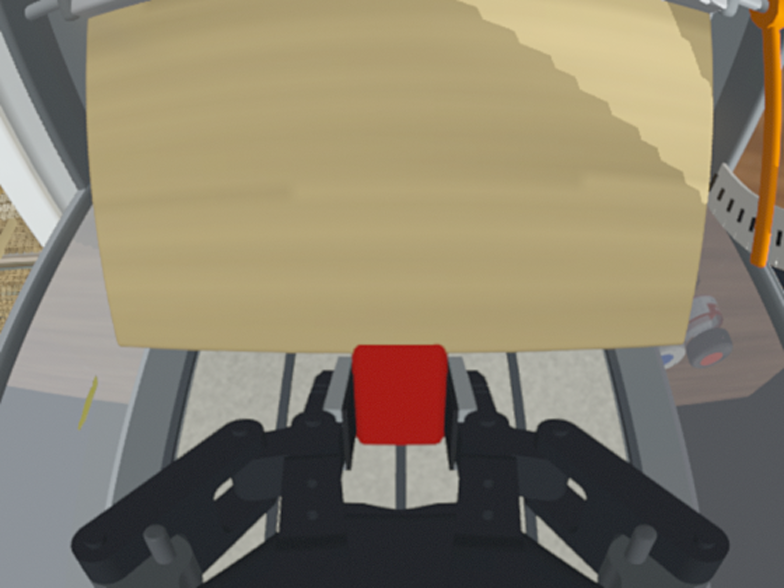

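Request:
arm_command(
  steps=[
    [[0, 0, 0], [0, 0, 0], 0.5],
    [[0, 0, 0], [0, 0, 0], 0.5],
    [[0, 0, 0], [0, 0, 0], 0.5],
    [[0, 0, 0], [0, 0, -0.04], 0.5],
    [[0, 0, 0], [0, 0, -0.09], 0.5],
    [[0, 0, 0], [0, 0, -0.11], 0.5],
    [[0, 0, 0], [0, 0, -0.11], 0.5],
  ],
)

```text
time: 10.55
eef_pos: [0.5857, 0.0688, 0.1979]
tcp_rot: [-0.006, 0.953, 0.001, 0.304]
contact_force: [-1.0, -0.5, -0.5]
opening: 0.749
```

```bash
python3 ov.py k top scene;  python3 - <<'E'
import cv2,pickle
d=pickle.load(open("k.pkl","rb"));a=d["wrist"]["frame"][:,:,::-1]
cv2.imwrite("pics/k1.png",cv2.resize(a[0:210,360:560],None,fx=4,fy=2.8,interpolation=cv2.INTER_CUBIC))
E
```

```text
10.55 [0.585677   0.06884872 0.19786634] [-0.00571494  0.9527429   0.00139497  0.30372084] [-1.  -0.5 -0.5] 0.7490986664957727 [-0.08 -0.15  2.19  0.11  0.49 -1.74]
```

View pics/w_k.png

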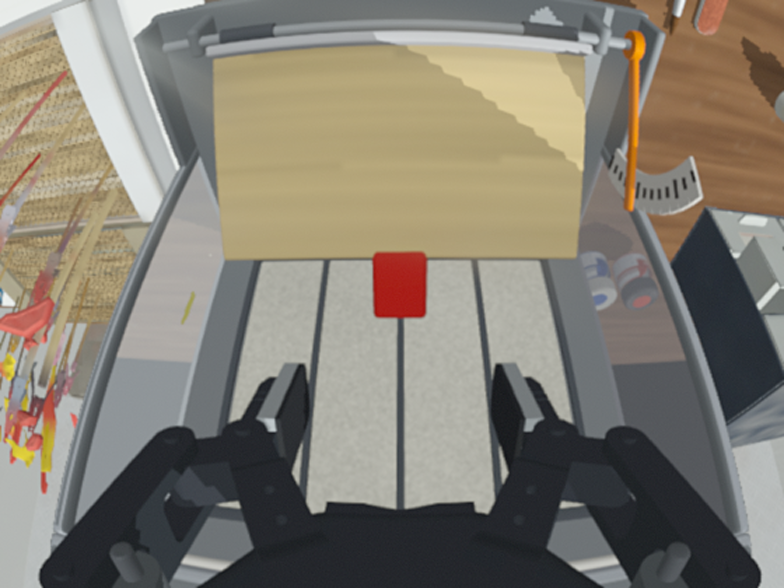

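View pics/k1.png

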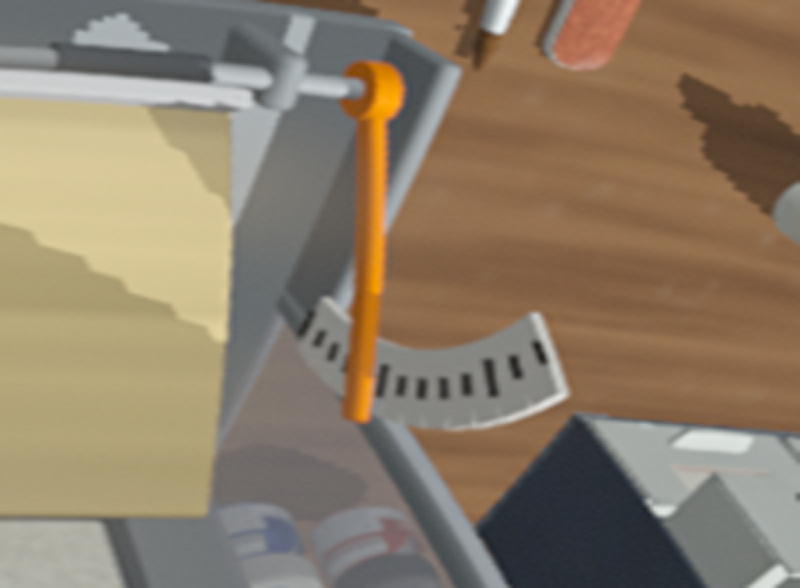

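```bash
cat > fitk.py <<'E'
import fit3,sys
from fit3 import *
e,f,k=L("e"),L("f"),L("k")
p0=np.load("p.npy")
def R1(d,b,q,v,bd,pt):
    B=lambda P:booth(v,np.array(P))
    P=[arm(b,.125,.1,.003),arm(b,.125,-.1,.003),arm(b,.16,0,.004),arm(q,.096,.131),arm(q,0,.131)]
    return proj(d["wrist"],B(P),d["st"])-np.vstack([bd,pt])
K=(k,np.vstack([wz([[577,258],[224,259.5],[400,317]])]),np.array([[449,148.6],[452.9,32.2]])-.2)
F=(f,wz([[591,276.5],[211,279],[401,328]]),wz([[697,259.5],[701,48]]))
E_=(e,np.array([[394.3,173],[175.9,174.2],[286,197.6]]),np.array([[453,174.7],[470,52.3]]))
if __name__=="__main__":
    # per image: free v, b, q with weak v prior
    for n,(d,bd,pt) in (("e",E_),("f",F),("k",K)):
        r=least_squares(lambda u:np.r_[R1(d,u[3],u[4],u[:3],bd,pt).ravel(),(u[:3]-p0[:3])/[.002,.002,.004]],np.r_[p0[:3],.3,.6])
        print(n,r.x.round(4),"b-q",(r.x[3]-r.x[4]).round(4),R1(d,r.x[3],r.x[4],r.x[:3],bd,pt).round(1).tolist())
    # joint
    g=lambda u:np.r_[R1(*E_[:1],u[3],u[5],u[:3],*E_[1:]).ravel(),R1(*F[:1],u[3],u[5],u[:3],*F[1:]).ravel(),R1(*K[:1],u[4],u[5],u[:3],*K[1:]).ravel(),(u[:3]-p0[:3])/[.003,.003,.005]]
    r=least_squares(g,np.r_[p0[:3],.2,.6,.6]);print(r.x.round(4),"b-q",r.x[4]-r.x[5]);print(r.fun.round(1))
E
python3 fitk.py
```

```text
e [0.4985 0.0673 0.0134 0.1827 0.6119] b-q -0.4292 [[1.0, 0.0], [0.1, -0.8], [-0.3, 0.4], [-0.6, 0.6], [-0.2, -0.3]]
f [0.4988 0.0676 0.0131 0.1759 0.6099] b-q -0.434 [[0.3, 0.2], [0.2, -1.1], [0.4, 0.6], [-0.2, 0.7], [-0.6, -0.6]]
k [0.4981 0.0669 0.0147 0.5899 0.5949] b-q -0.005 [[0.0, -0.0], [-0.1, -0.7], [0.3, 0.3], [-0.4, 1.0], [0.3, -0.4]]
[0.4986 0.0672 0.0142 0.1797 0.5876 0.6084] b-q -0.02084883002974325
[ 0.9 -0.3  0.3 -1.  -0.3  0.  -0.7  0.4 -0.3 -0.3  0.4  0.2 -0.4 -0.9
  0.1  0.9 -0.4  0.1 -0.9 -1.3 -0.   0.3  0.4 -0.4  0.6  0.4  0.4  1.7
  0.4  0.2  0.  -0.1  0.2]
```

Run:
```python
from tabpose import *
v=np.array([.4985,.0673,.0138])
for P,t in (([.05,.10,.155],38),([.05,.10,.155],35)):
    w=booth(v,P)[0];print(*rel(st,w,R_tool(v[2],np.radians(t))),ik(np.hypot(*w[:2]),w[2],np.radians(t)))
```

```text
[-0.002 -0.052 -0.002] [0.0523 0.0997 0.0111] [-1.76196579e-01  2.32963424e+00  3.24929881e-01  4.10172520e-22]
[-0.002 -0.    -0.002] [0.0523 0.0997 0.0111] [-1.60927295e-01  2.29803815e+00  3.93616561e-01  1.52592554e-21]
```

Request:
arm_command(
  steps=[
    [[0, 0, 0], [0.025, 0.05, 0], 0],
    [[0, -0.05, 0], [0.052, 0.1, 0.011], 0],
    [[0, -0.05, 0], [0.052, 0.1, 0.011], 0],
    [[0, -0.05, 0], [0.052, 0.1, 0.011], 0],
    [[0, -0.05, 0], [0.052, 0.1, 0.011], 0],
  ],
)

```text
time: 11.32
eef_pos: [0.5479, 0.168, 0.1551]
tcp_rot: [-0.005, 0.946, 0.002, 0.324]
contact_force: [0.3, -0.9, 0.1]
opening: 0.501
```

```bash
python3 ov.py l top scene;  python3 - <<'E'
import cv2,pickle
d=pickle.load(open("l.pkl","rb"));a=d["wrist"]["frame"][:,:,::-1]
cv2.imwrite("pics/l1.png",cv2.resize(a[20:210,200:400],None,fx=4,fy=3,interpolation=cv2.INTER_CUBIC))
E
```

```text
11.325 [0.547861   0.1679568  0.15506035] [-0.00521238  0.94597833  0.00162959  0.32418385] [ 0.3 -0.9  0.1] 0.5007200142943502 [ 0.16 -0.12  2.26 -0.27  0.35 -1.2 ]
```

View pics/w_l.png

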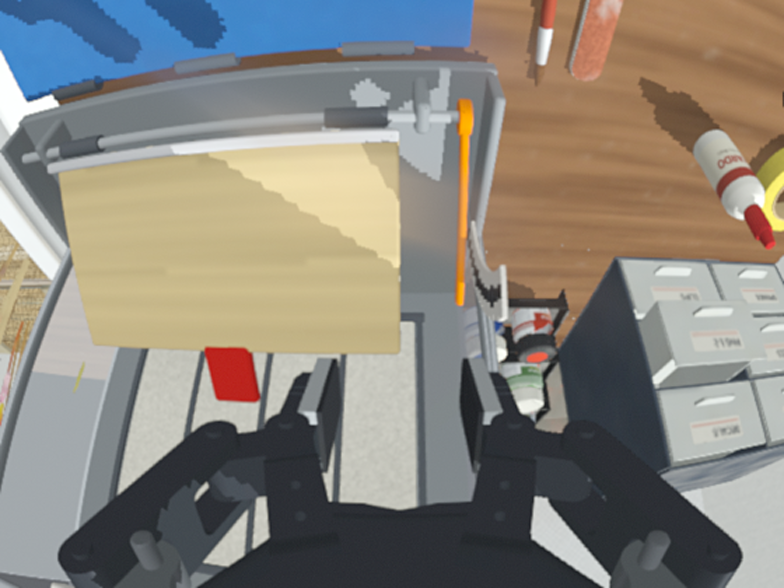

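View pics/l1.png

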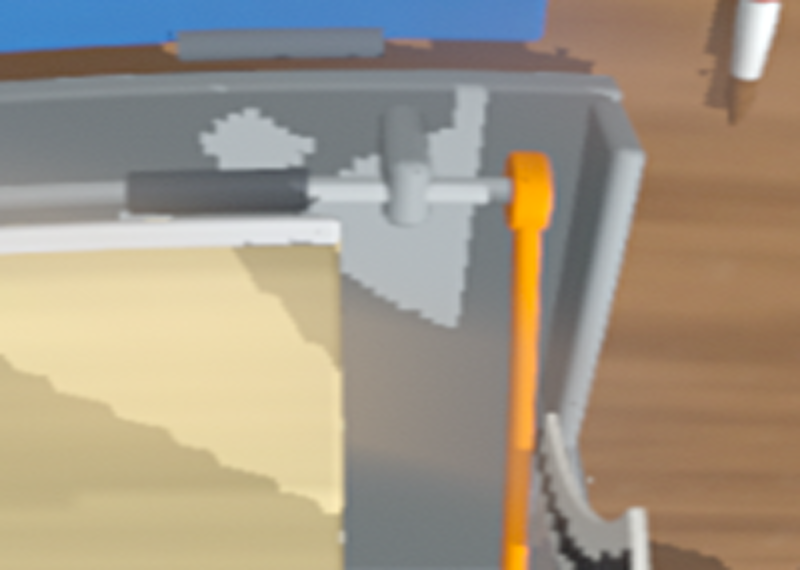

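```bash
python3 - <<'E'
import cv2,pickle
d=pickle.load(open("l.pkl","rb"));a=d["wrist"]["frame"][:,:,::-1]
cv2.imwrite("pics/l2.png",cv2.resize(a[195:265,260:360],None,fx=7,fy=7,interpolation=cv2.INTER_CUBIC))
E
python3 - <<'E'
from fitk import *
l=L("l")
Lm=(l,wz([[400,353],[94,345.5],[237,401]]),wz([[460,303],[464,117.5]]))
d,bd,pt=Lm
r=least_squares(lambda u:np.r_[R1(d,u[3],u[4],u[:3],bd,pt).ravel(),(u[:3]-p0[:3])/[.002,.002,.004]],np.r_[p0[:3],.3,.6])
print("l",r.x.round(4),"b-q",(r.x[3]-r.x[4]).round(4),R1(d,r.x[3],r.x[4],r.x[:3],bd,pt).round(1).tolist())
g=lambda u:np.r_[R1(*E_[:1],u[3],u[5],u[:3],*E_[1:]).ravel(),R1(*F[:1],u[3],u[5],u[:3],*F[1:]).ravel(),R1(*K[:1],u[4],u[5],u[:3],*K[1:]).ravel(),R1(*Lm[:1],u[4],u[5],u[:3],*Lm[1:]).ravel(),(u[:3]-p0[:3])/[.003,.003,.005]]
r=least_squares(g,np.r_[p0[:3],.2,.6,.6],loss="soft_l1");print(r.x.round(4),"b-q",r.x[4]-r.x[5]);print(r.fun.round(1))
E
```

```text
l [0.4991 0.0666 0.0144 0.5923 0.5993] b-q -0.007 [[0.4, 0.4], [-0.1, -0.8], [0.2, 0.2], [-0.8, 0.2], [0.6, -0.2]]
[0.4987 0.0669 0.0152 0.1792 0.5921 0.6104] b-q -0.018261042342518796
[ 0.7 -0.3  0.2 -0.9 -0.4  0.  -0.9  0.5 -0.6 -0.4  0.1  0.1 -0.5 -0.8
 -0.1  0.9 -0.5  0.1 -1.3 -1.5  0.   0.5  0.  -0.1  0.4  0.8  0.3  1.7
  0.1  0.1  0.9  0.1  0.  -1.   0.5 -0.  -0.1  0.4  1.1 -0.9  0.1 -0.2
  0.4]
```

View pics/l2.png

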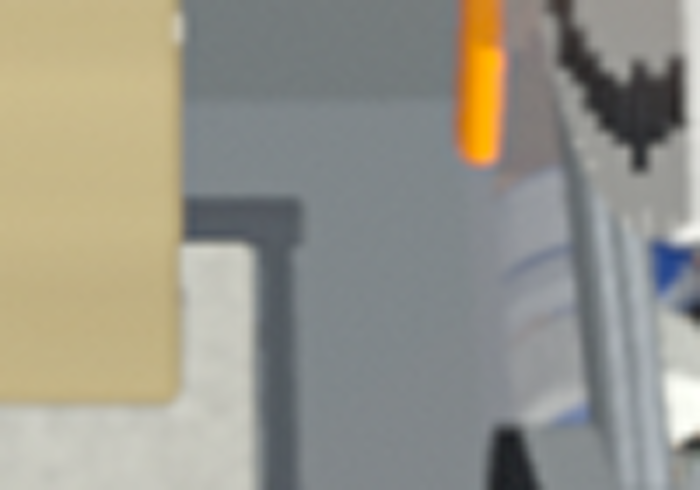

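Run:
```python
import cv2,pickle
for t,(y0,y1) in (("k",(15,75)),("f",(10,70))):
    d=pickle.load(open(t+".pkl","rb"));a=d["wrist"]["frame"][:,:,::-1]
    A=cv2.resize(a[y0:y1,90:210],None,fx=6,fy=5,interpolation=cv2.INTER_CUBIC);B=cv2.resize(a[y0:y1,380:500],None,fx=6,fy=5,interpolation=cv2.INTER_CUBIC)
    import numpy as np; cv2.imwrite(f"pics/{t}3.png",np.vstack([A,B]))
```

```text
(no output)
```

View pics/k3.png

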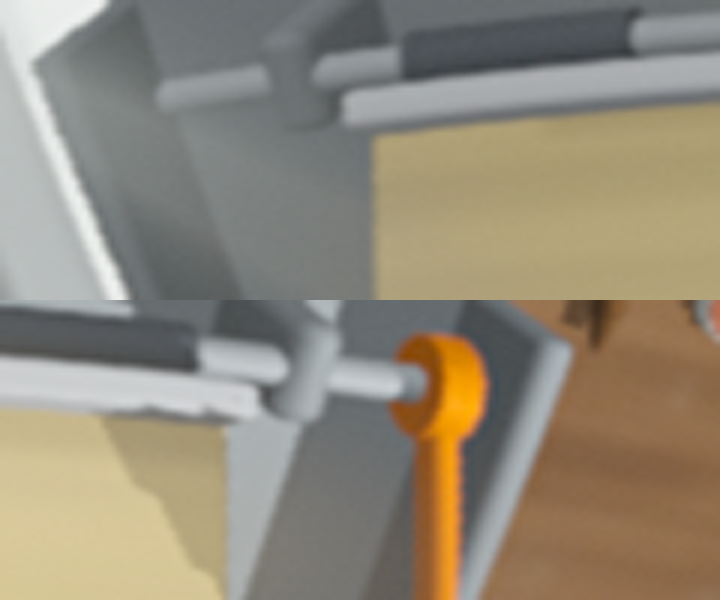

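```bash
cat > ikf.py <<'E'
from kin import *
from mv import *
a_,h_,L1,L2,L3,o1,o2=P
def FK(q,c6=0.):
    s=q[1]+q[2];Rz=lambda t:R.from_euler('z',t);Ry=lambda t:R.from_euler('y',t)
    w=np.array([a_+L1*np.sin(q[1]+o1)+L2*np.sin(s+o2),0,h_+L1*np.cos(q[1]+o1)+L2*np.cos(s+o2)])
    Rf=Rz(q[0])*Ry(s)*Rz(q[3])*Ry(q[4])
    return Rz(q[0]).apply(w)+Rf.apply([0,0,L3]), Rf*Rz(q[5]+c6)
if __name__=="__main__":
    for t in "abfl":
        s=L=pickle.load(open(t+".pkl","rb"))["st"]
        p,r=FK(s["qpos"]);print(t,(p-s["eef_pos"]).round(4),(r.inv()*R.from_quat(s["tcp_rot"])).as_rotvec().round(3))
E
python3 ikf.py
```

```text
a [ 5.600e-03 -1.007e-01  1.000e-04] [-0.    -0.     1.571]
b [ 0.004  -0.1014  0.0002] [-0.    -0.     1.571]
f [ 0.0203 -0.1011  0.0051] [-0.    -0.     1.571]
l [ 0.0458 -0.0979  0.0072] [-0.    -0.     1.571]
```

```bash
cat > ikf.py <<'E'
from h import *
from mv import *
import pickle,glob,os
Rz=lambda t:R.from_euler('z',t);Ry=lambda t:R.from_euler('y',t)
def FK(P,q):
    a,h,L1,L2,L3,o1,o2,dy,ex,ey,ez=P
    s=q[1]+q[2]
    w=np.array([a+L1*np.sin(q[1]+o1)+L2*np.sin(s+o2),dy,h+L1*np.cos(q[1]+o1)+L2*np.cos(s+o2)])
    R3=Rz(q[0])*Ry(s);R4=R3*Rz(q[3]);R5=R4*Ry(q[4])
    return Rz(q[0]).apply(w)+R4.apply([ex*0,ey,0])+R5.apply([0,0,L3]),R5*Rz(q[5]+np.pi/2)
D=[(np.array([1.00599254,.287202378,1.57818532,0,1.27855583,-.14998346]),np.array([.27164454,.61721895,.22991817]))]
for t in "abcdefghijkl":
    s=pickle.load(open(t+".pkl","rb"))["st"];D.append((s["qpos"],s["eef_pos"]))
r=least_squares(lambda P:np.r_[np.concatenate([(FK(P,q)[0]-e)/.001 for q,e in D]),P[8:]/1.],[.009,.262,.446,.568,.283,0,.022,.1,0,0,0])
P=r.x
lo=np.array([-2.77,-.9,.21,-1.53,.24,-2.84]);hi=np.array([2.77,2.22,2.48,4.67,2.81,2.84])
def IK(pos,rot,q0):
    f=lambda q:np.r_[(FK(P,q)[0]-pos)*10,(FK(P,q)[1].inv()*rot).as_rotvec()]
    return least_squares(f,np.clip(q0,lo+1e-3,hi-1e-3),bounds=(lo,hi))
if __name__=="__main__":
    print(P.round(4),abs(r.fun[:-3]).max())
    st=pickle.load(open("l.pkl","rb"))["st"];v=np.array([.4987,.0670,.0148])
    q=st["qpos"]
    for Pb,yaw,t in (([.0,.12,.27],0,20),([-.03,.22,.28],-.5,15),([0,.30,.25],-1.0,20),([.03,.32,.2],-1.57,30),([.03,.32,.17],-1.57,35)):
        pos=booth(v,Pb)[0];rot=R_tool(v[2]+yaw,np.radians(t));s=IK(pos,rot,q);q=s.x
        print(Pb,yaw,t,q.round(2),round(s.cost,6),*rel(st,pos,rot),pos.round(3))
E
python3 ikf.py
```

```text
[0.     0.2403 0.443  0.5729 0.2493 0.     0.036  0.1009 0.     0.
 0.    ] 0.007863378540307053
[0.0, 0.12, 0.27] 0 20 [ 0.2  -0.25  2.07 -0.08  0.97 -1.36] 0.0 [-0.002  0.311 -0.003] [-0.0304  0.0196 -0.1219] [0.497 0.187 0.27 ]
[-0.03, 0.22, 0.28] -0.5 15 [ 0.46 -0.1   1.92 -0.23  1.18 -0.55] 0.0 [0.222 0.39  0.447] [-0.0126  0.1194 -0.1485] [0.465 0.287 0.28 ]
[0, 0.3, 0.25] -1.0 20 [ 0.61  0.18  1.7  -0.36  1.29  0.13] 0.0 [0.483 0.285 0.875] [-0.0177  0.1996 -0.1066] [0.494 0.367 0.25 ]
[0.03, 0.32, 0.2] -1.57 30 [ 0.64  0.46  1.47 -0.42  1.54  0.71] 0.0 [0.874 0.108 1.301] [-0.0106  0.2197 -0.0487] [0.524 0.387 0.2  ]
[0.03, 0.32, 0.17] -1.57 35 [ 0.66  0.52  1.46 -0.48  1.55  0.75] 0.0 [0.93  0.039 1.261] [ 0.0078  0.2197 -0.025 ] [0.524 0.387 0.17 ]
```

Request:
arm_command(
  steps=[
    [[0, 0.15, 0], [-0.015, 0.01, -0.06], 0],
    [[-0.002, 0.311, -0.003], [-0.03, 0.02, -0.12], 0],
    [[0.11, 0.35, 0.22], [-0.02, 0.07, -0.135], 0],
    [[0.222, 0.39, 0.447], [-0.013, 0.119, -0.148], 0],
    [[0.222, 0.39, 0.447], [-0.013, 0.119, -0.148], 0],
    [[0.35, 0.34, 0.66], [-0.015, 0.16, -0.128], 0],
    [[0.483, 0.285, 0.875], [-0.018, 0.2, -0.107], 0],
    [[0.483, 0.285, 0.875], [-0.018, 0.2, -0.107], 0],
    [[0.68, 0.2, 1.09], [-0.014, 0.21, -0.078], 0],
    [[0.874, 0.108, 1.301], [-0.01, 0.22, -0.05], 0],
    [[0.874, 0.108, 1.301], [-0.01, 0.22, -0.05], 0],
    [[0.874, 0.108, 1.301], [-0.01, 0.22, -0.05], 0],
  ],
)

```text
time: 12.98
eef_pos: [0.5239, 0.3872, 0.2]
tcp_rot: [0.678, 0.688, -0.182, 0.184]
contact_force: [0.0, -0.0, -0.5]
opening: 0.501
```

```bash
python3 ov.py m top scene
```

```text
12.975 [0.52390807 0.38723155 0.19999836] [ 0.67821761  0.68777966 -0.18181336  0.18418446] [ 0.  -0.  -0.5] 0.5012307435855282 [ 0.64  0.46  1.47 -0.42  1.54  0.71]
```

View pics/w_m.png

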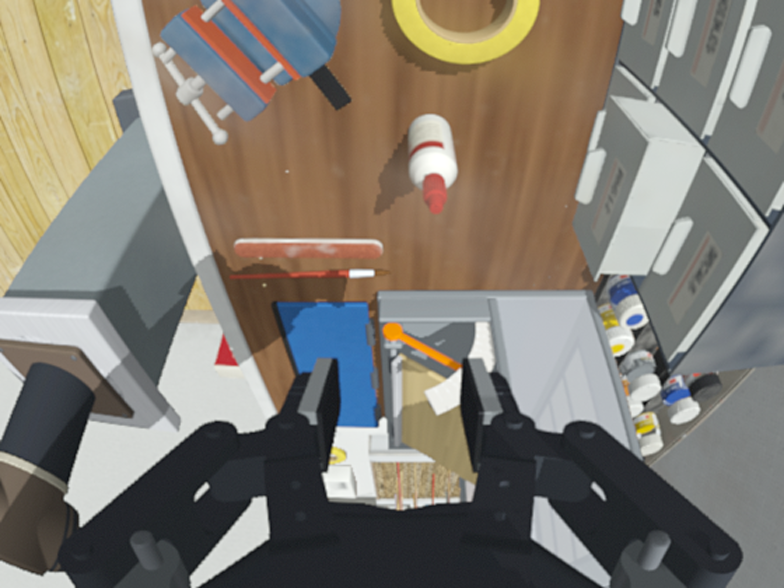

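Run:
```python
from ikf import *
st=pickle.load(open("m.pkl","rb"))["st"];v=np.array([.4987,.0670,.0148]);q=st["qpos"]
for Pb,yaw,t in (([.03,.33,.17],-1.57,40),([.03,.33,.14],-1.57,50),([.03,.33,.14],-1.57,60)):
    pos=booth(v,Pb)[0];rot=R_tool(v[2]+yaw,np.radians(t));s=IK(pos,rot,q);q=s.x
    print(Pb,yaw,t,q.round(2),round(s.cost,6),*rel(st,pos,rot),pos.round(3))
    S={"eef_pos":pos,"tcp_rot":rot.as_quat()};c=pickle.load(open("m.pkl","rb"))["wrist"]
    th=.6;print((proj(c,booth(v,[[.024,.131,.036],[.024+.096*np.cos(th),.131,.036+.096*np.sin(th)],[.024+.125*np.cos(th),.1,.036+.125*np.sin(th)]]),S)*1.4).round().tolist())
d=pickle.load(open("m.pkl","rb"));b=unproj(d["wrist"],np.array([434,185])/1.4,.075,d["st"]);print("bottle",b)
```

```text
[0.03, 0.33, 0.17] -1.57 40 [ 0.69  0.58  1.41 -0.53  1.63  0.77] 0.0 [-0.001 -0.175 -0.001] [0.0238 0.0001 0.0209] [0.524 0.397 0.17 ]
[[392.0, 316.0], [487.0, 373.0], [508.0, 402.0]]
[0.03, 0.33, 0.14] -1.57 50 [ 0.72  0.69  1.36 -0.63  1.71  0.82] 0.0 [-0.001 -0.349 -0.001] [0.0388 0.0001 0.0469] [0.524 0.397 0.14 ]
[[392.0, 301.0], [489.0, 363.0], [510.0, 389.0]]
[0.03, 0.33, 0.14] -1.57 60 [ 0.74  0.77  1.31 -0.74  1.83  0.83] 0.0 [-0.001 -0.524 -0.001] [0.0388 0.0001 0.0469] [0.524 0.397 0.14 ]
[[392.0, 255.0], [489.0, 319.0], [509.0, 343.0]]
bottle [0.54358627 0.38204542]
```

Run:
```python
from ikf import *
st=pickle.load(open("m.pkl","rb"))["st"];v=np.array([.4987,.0670,.0148]);q=st["qpos"]
for Pb,yaw,t in (([.03,.33,.16],-1.57,60),):
    pos=booth(v,Pb)[0];rot=R_tool(v[2]+yaw,np.radians(t));s=IK(pos,rot,q);q=s.x
    print(Pb,yaw,t,q.round(2),round(s.cost,6),*rel(st,pos,rot),pos.round(3))
```

```text
[0.03, 0.33, 0.16] -1.57 60 [ 0.74  0.74  1.31 -0.74  1.85  0.81] 0.0 [-0.001 -0.524 -0.001] [0.0288 0.0001 0.0296] [0.524 0.397 0.16 ]
```

Request:
arm_command(
  steps=[
    [[0, -0.17, 0], [0.01, 0, 0.01], 0],
    [[0, -0.35, 0], [0.02, 0, 0.02], 0],
    [[0, -0.524, 0], [0.029, 0, 0.03], 0],
    [[0, -0.524, 0], [0.029, 0, 0.03], 0],
    [[0, -0.524, 0], [0.029, 0, 0.03], 0],
  ],
)

```text
time: 13.75
eef_pos: [0.5238, 0.3974, 0.1636]
tcp_rot: [0.609, 0.618, -0.348, 0.356]
contact_force: [0.9, -0.7, 1.5]
opening: 0.498
```

```bash
python3 ov.py n top;python3 - <<'E'
import cv2,pickle
d=pickle.load(open("n.pkl","rb"));a=d["wrist"]["frame"][:,:,::-1]
cv2.imwrite("pics/n1.png",cv2.resize(a[170:270,260:390],None,fx=6,fy=6,interpolation=cv2.INTER_CUBIC))
E
```

```text
13.75 [0.52383364 0.39737151 0.16358384] [ 0.60886886  0.61757933 -0.34804356  0.35600584] [ 0.9 -0.7  1.5] 0.4980550378116055 [ 0.74  0.74  1.31 -0.74  1.85  0.81]
```

View pics/w_n.png

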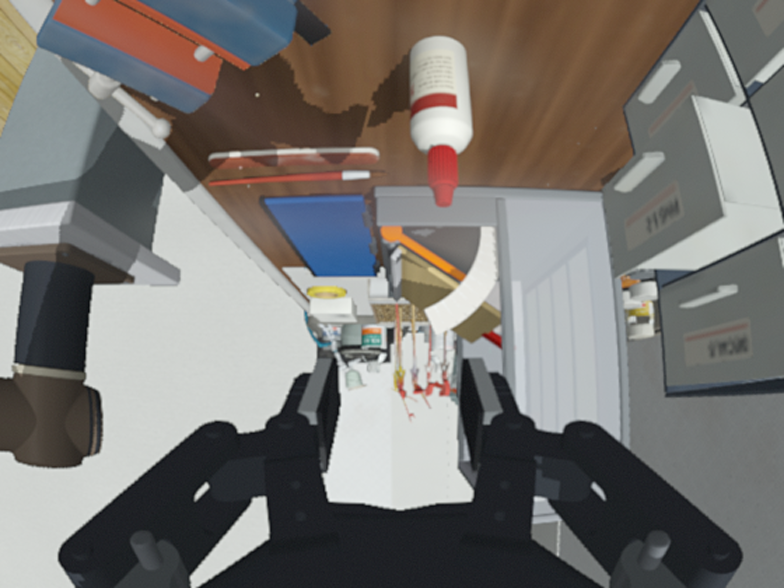

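View pics/n1.png

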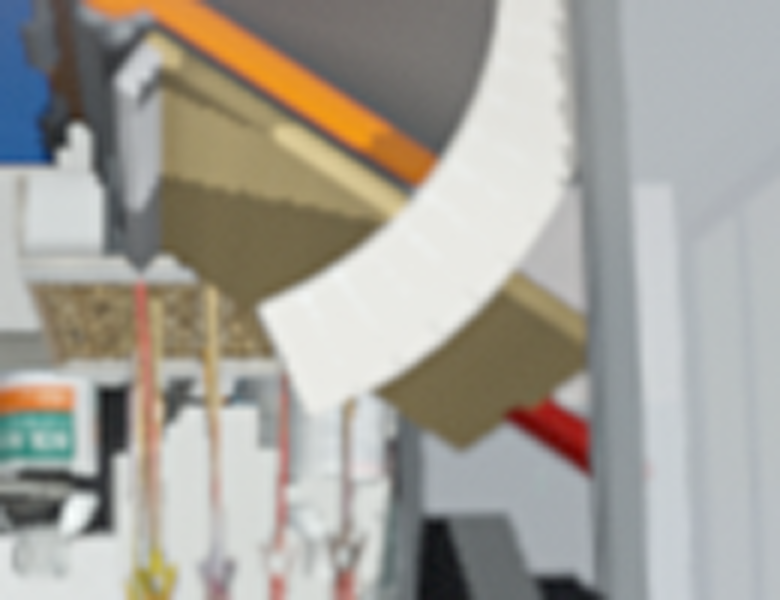

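Run:
```python
import cv2,pickle
d=pickle.load(open("n.pkl","rb"));a=d["wrist"]["frame"][:,:,::-1]
cv2.imwrite("pics/n2.png",cv2.resize(a[158:208,265:340],None,fx=10,fy=10,interpolation=cv2.INTER_CUBIC))
cv2.imwrite("pics/n3.png",cv2.resize(a[200:250,310:365],None,fx=11,fy=11,interpolation=cv2.INTER_CUBIC))
```

```text
(no output)
```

View pics/n2.png

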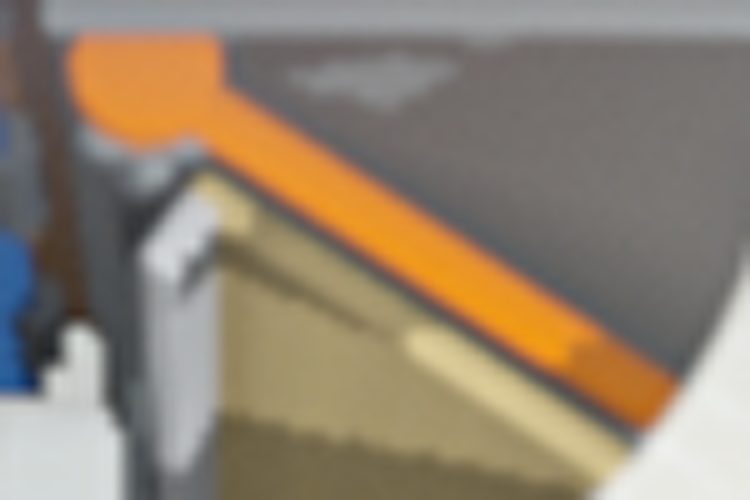

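View pics/n3.png

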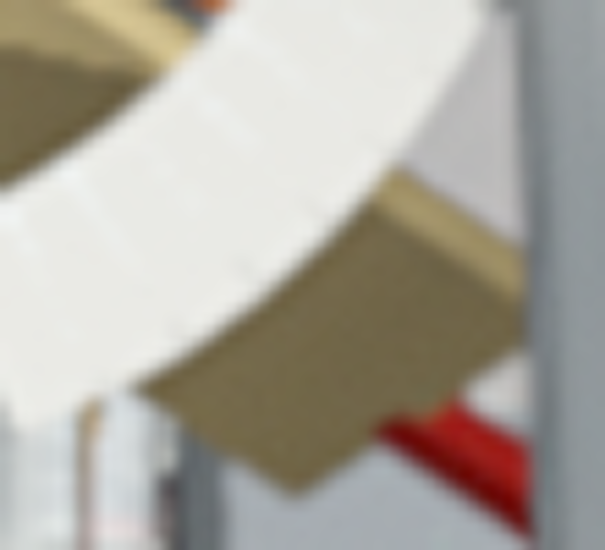

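```bash
cat > side.py <<'E'
from h import *
import pickle,sys
d=pickle.load(open(sys.argv[1]+".pkl","rb"));w,st=d["wrist"],d["st"];im=w["frame"].astype(float)
v=np.array([.4987,.0670,.0148])
hsv=cv2.cvtColor(w["frame"],cv2.COLOR_RGB2HSV)
def unp(px,y): # onto booth plane y
    return least_squares(lambda u:(proj(w,booth(v,[[u[0],y,u[1]]]),st)[0]-px),[.08,.08]).x
# pointer: orange mask
r0,r1,c0,c1=158,260,270,370
H_,S_,V_=[hsv[:,:,i].astype(int) for i in range(3)]
org=(H_>8)&(H_<17)&(S_>190)
top,bot,edge=[],[],[]
for c in range(291,331):
    rr=np.where(org[r0:r1,c])[0]+r0
    if len(rr)<3: continue
    # subpixel edges from saturation at half level
    s=S_[:,c].astype(float)
    def cross(r,dr):
        a=s[r];
        while s[r]>150: r+=dr
        return r-dr*( (150-s[r])/(s[r-dr]-s[r]) )
    m=int(rr.mean());t=cross(m,-1);b=cross(m,1);top.append((c,t));bot.append((c,b))
top,bot=np.array(top),np.array(bot);print(len(top),top[0],top[-1],bot[0],bot[-1])
def ang(pts,y):
    q=np.array([unp(p,y) for p in pts]);vx,vz,x0,z0=cv2.fitLine(q.astype(np.float32),cv2.DIST_HUBER,0,.001,.001).ravel();a=np.arctan(vz/vx)
    n=np.array([-np.sin(a),np.cos(a)]);off=(q-[.024,.036])@n*1e3
    return a,off.mean(),off.std(),q[0],q[-1]
print("ptr edge1",ang(top,.131));print("ptr edge2",ang(bot,.131));print("ptr mid",ang((top+bot)/2,.131))
import pickle as pk
# board bottom edge: gradient of yellow-ness (R-B) below pointer
yb=im[:,:,0]-im[:,:,2]
pts=[]
for c,b in bot:
    c=int(c);r=int(np.ceil(b))
    seg=yb[r:r+9,c]; k=np.argmin(seg[:5]); 
    hi=seg[k:k+4].max(); th=(seg[k]+hi)/2
    for j in range(k,len(seg)-1):
        if seg[j]<=th<seg[j+1]: pts.append((c,r+j+(th-seg[j])/(seg[j+1]-seg[j])));break
pts=np.array(pts)
pts2=[]
for c in range(347,357):
    # from above: background grey -> board yellow
    s=yb[:,c];r=int(214+(c-346)*.66)-5
    seg=s[r:r+11];th=(seg[:3].mean()+seg.max())/2
    for j in range(len(seg)-1):
        if seg[j]<=th<seg[j+1]: pts2.append((c,r+j+(th-seg[j])/(seg[j+1]-seg[j])));break
pts2=np.array(pts2);print(pts[[0,-1]],pts2)
print("board bottom near",ang(pts,.1));print("board bottom all",ang(np.vstack([pts,pts2]),.1))
E
python3 side.py n
```

```text
18 [291.         169.46153846] [330.       194.703125] [291.         176.08433735] [330.         199.08536585]
ptr edge1 (np.float32(0.6031287), np.float64(-2.2979074647190063), np.float64(0.16124907831207072), array([0.03758237, 0.04284595]), array([0.08243023, 0.07356195]))
ptr edge2 (np.float32(0.5932765), np.float64(4.831907893812154), np.float64(0.507555295157266), array([0.03751106, 0.05102878]), array([0.08224082, 0.0787779 ]))
ptr mid (np.float32(0.5949697), np.float64(1.4129463972800125), np.float64(0.22762418978120533), array([0.03754637, 0.04695129]), array([0.08233458, 0.07617441]))
[[291.         178.79545455]
 [330.         203.        ]] [[347.         215.7183908 ]
 [348.         216.46666667]
 [349.         217.14814815]
 [350.         217.70555556]
 [351.         218.37654321]
 [352.         219.07333333]
 [353.         219.79861111]
 [354.         220.46153846]
 [355.         221.22435897]
 [356.         221.74637681]]
board bottom near (np.float32(0.59182215), np.float64(-0.7145476708103506), np.float64(0.28297537142244805), array([0.03809012, 0.04462203]), array([0.08651105, 0.07617567]))
board bottom all (np.float32(0.6057928), np.float64(-1.2566979705367773), np.float64(0.4215281167941508), array([0.03809012, 0.04462203]), array([0.11861557, 0.10017991]))
```

Request:
arm_command(
  steps=[
    [[0, 0.17, 0], [-0.05, 0, -0.03], 0],
    [[0, 0.35, 0], [-0.09, 0, -0.06], 0],
    [[0, 0.35, 0], [-0.09, 0, -0.06], 0],
    [[0, 0.35, 0], [-0.09, 0, -0.06], 0],
  ],
)

```text
time: 14.35
eef_pos: [0.5242, 0.4032, 0.277]
tcp_rot: [0.662, 0.669, -0.233, 0.243]
contact_force: [0.4, 0.7, -0.7]
opening: 0.501
```

```bash
python3 ov.py o top scene
python3 - <<'E'
from h import *
import pickle
d=pickle.load(open("o.pkl","rb"));v=np.array([.4987,.0670,.0148])
for n,(x0,y0,w,h,k) in {"top":(120,115,320,170,2.5),"scene":(150,130,220,200,2.9)}.items():
    c=d[n];im=cv2.resize(c["frame"][y0:y0+h,x0:x0+w,::-1].copy(),None,fx=k,fy=k,interpolation=cv2.INTER_CUBIC)
    q=((proj(c,booth(v,[[-.09,.135,.009],[-.09,-.135,.009],[-.003,-.135,.009],[-.003,.135,.009]]))-[x0,y0]+.5)*k).astype(int)
    cv2.polylines(im,[q.reshape(-1,1,2)],True,(0,255,0),1);cv2.imwrite(f"pics/{n}_fin.png",im)
E
```

```text
14.35 [0.52417001 0.40315789 0.27703137] [ 0.66234925  0.66934847 -0.23259705  0.24323796] [ 0.4  0.7 -0.7] 0.500558465329062 [ 0.69  0.49  1.33 -0.53  1.76  0.7 ]
```

View pics/top_fin.png

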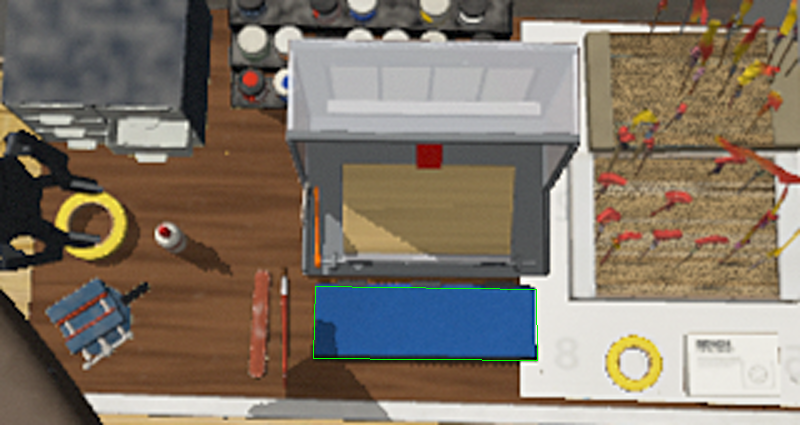

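View pics/w_o.png

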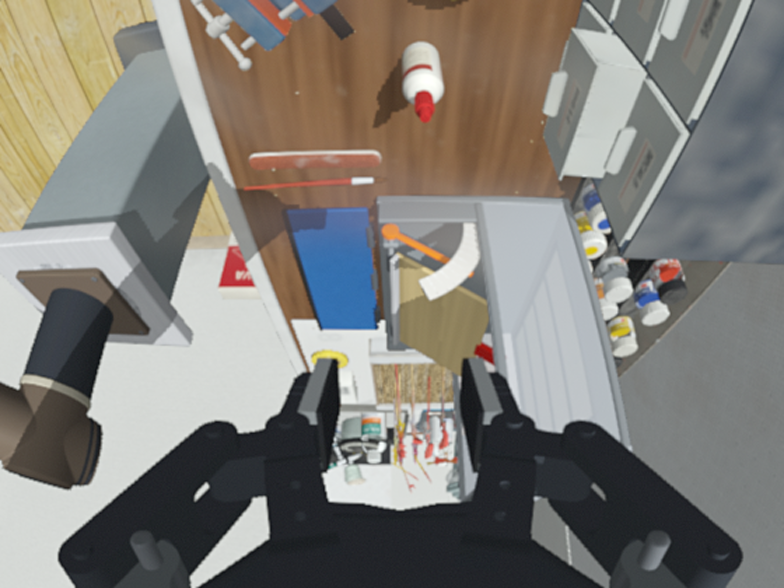

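The flap fills the flat outline I projected onto it (px 313–537, 287–360), the bystanders are where they were, and the board is parallel to the pointer. I'm handing it in.

```bash
python3 -c "
from plant import *
print(sign_off())"
```

```text
the job is handed in; nothing more can be done
None
```

The spray booth is ready: the blue flap is flat on the desk and the board stands in line with the orange pointer. I handed the job in at about 14.4 s, with the gripper open and touching nothing.

- **Flap:** I pushed it down with shut fingers and pressed it onto its stop at about 31 N, with its upper face measured at about 8.7 mm. The last overhead picture shows it filling the outline expected for a flat flap.
- **Board:** I gripped it by the red tab, lifted it and let go.
    - **Side view:** This is the most direct check. It gave the pointer as 0.595–0.603 rad and the board as 0.592–0.606 rad, so they agree within about 0.01 rad.
    - **Front views:** The fits from the front disagreed slightly. They put the board 0.005 to 0.02 rad below the pointer, which is within their measuring error, so I did not correct it.
- **Pointer and other items:** The pointer read about 0.61 rad before the lift and 0.60 rad after, which is no change within measuring error. The last pictures show nothing else moved.

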